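Clip the swatch frame shut with self-closing tongs

TASK

The little swatch frame on its stand will not stay shut by itself: its glass springs ajar. Squeeze the self-closing tongs open and take them off the wall of the paint case, bring the open jaws down over the frame's top edge at the yellow mark until the tongs' red stop sits fully home on the edge (press gently, it can crack), then let the tongs close so that they pinch the glass shut, and leave them clipped there, upright. Touch the frame and the glass only with the tongs, and leave the other things on the bench where they are.

Things in the scene. Friction and masses are not known exactly. Their poses are not given: they have to be found in the camera images.
- tongs: Self-closing steel tongs, 142 mm tall, 0.1 to 0.15 kg, upright, at first clipped over the case's near wall, the stop on its rim. Origin: middle of the underside of the red depth stop (14 x 20 mm, in the fork between the jaws). z up; jaws and handles move along x. Two mirror halves: a half turn about z changes nothing. Squeezing the handles together OPENS the jaws; let go, they close.
- tongs_handles (a point): Point midway between the two blue handle plates, where to grip: 97 mm above the stop. Plates 24 mm wide (y), 36 mm tall, at first 48 mm over their outer faces along x here; squeezed to 31 mm the jaws are fully spread. The spring takes 8 N to start and 19 N to open fully: squeeze with 25 to 40 N and keep squeezing while carrying.
- tongs_pads (a point): Point midway between the black jaw pads, 21 mm below the stop. Pads 24 mm wide (y), 12 mm high, reach 27 mm below the stop. Gap between their inner faces along x: 5 mm on the case wall, about 29 mm with the handles squeezed to 31 mm, 10 mm on the shut frame. Above the pads the gap is at least 19 mm shut, 35 mm open.
- tongs_a (a joint): Swing of each tongs half about the brass pivot 50 mm above the stop (both swing equally), rad: 0 as clipped on the case wall, 0.035 on the shut frame, 0.17 with the handles squeezed to 31 mm, end at 0.19 (29 mm).
- case: Open aluminium paint case full of tubes, fixed, 205 mm deep (x), 260 mm wide (y), rim 90 mm above the bench. Origin: on the bench under the middle of the near wall (with the black carrying handle), 5 mm thick, running along y; the case lies to +x of it. The tongs sit on this wall within 60 mm of its middle.
- stand: Stand of the swatch frame, fixed: wooden foot 110 x 140 x 18 mm, grey socket, post, and on it an upright plywood board 130 mm wide (y), 90 mm tall, 6 mm thick (x -3 to +3 mm) with the hinged glass before it (-x side). Origin: on the bench under the board's middle. The frame is sprung: it gives 1 mm per 2.5 N over 10 mm, then is solid. It cracks at over 15 N; 5 N seats the stop.
- clip_line (a point): Point in the middle of the yellow mark (28 mm wide, y = 0) and of the shut pack, board plus glass, x -7 to +3 mm of the stand; ajar, the glass reaches to x -14 mm. The tongs' middle goes here, their x along the stand's x. This point is 151 mm above the bench, the LOWEST the board's top edge can be; the post is set anywhere up to 46 mm higher, not measured: feel for the edge.
- glass (a joint): Angle of the glass (122 mm wide, 78 mm tall, 4 mm thick, top 6 mm below the board's top), hinged along its lower edge, rad: 0 shut against the board, 0.09 ajar. A light spring (2 N at its top) pushes it ajar.
- brush_jar: Steel jar with brushes, 72 mm across, 90 mm tall (brushes to about 220 mm), behind the stand on its +x side; leave alone. Origin: middle of its underside.
- varnish: Amber jar with black cap, 48 mm across, 85 mm tall, before the stand; leave alone. Origin: middle of its underside.
- pencil_tin: Flat grey pencil tin 70 x 160 x 16 mm lying before the case; leave alone. Origin: middle of its underside.
Things that resemble listed ones, but are neither listed nor needed, are in the scene too. What is meant by the stand is not green, and is the larger of those in its own colour.

How it is judged (in metres and radians):
On the way, in this order (a step that is already met when the one before it is completed fails the run):
1. the tongs are squeezed open and lifted clear of the case (value of joint tongs_a above 0.08 rad and distance of tongs from where it was at the start of the episode above 0.04 m and contact force between tongs and case below 0.05 N), for 0.2 s.
2. with the jaws still squeezed open, the stop is pressed home on the frame's top edge at the yellow mark (value of joint tongs_a above 0.08 rad and contact force between red_stop and stand above 1 N and y of tongs in the frame of stand between -0.015 and 0.015 m), for 0.15 s.
At the end, for the whole second after the job is handed in: Glass shut within 0.015 rad, both jaws pinching frame and glass (over 2 N each), stop home on the board's top edge (gap under 4 mm: the board's middle 45 mm below the stop), within 15 mm of the mark's middle, tongs upright and square within 0.15 rad and at rest (value of joint glass below 0.015 rad and contact force between each of tongs_a, tongs_b and stand above 2 N and y of tongs in the frame of stand between -0.015 and 0.015 m and angle between tongs's own z axis and vertical below 0.15 rad and angle between the x axis of tongs and the x axis of stand, either way round below 0.15 rad and linear speed of tongs below 0.02 m/s and z of board in the frame of tongs between -0.049 and -0.043 m); the robot touches nothing.
It fails at once if the frame is pressed with more than 15 N by the stop (contact force between red_stop and stand above 15 N).
It fails at once if the robot itself touches the frame, its glass or stand (contact force between the arm and stand above 0.5 N).
It fails at once if a bystander is pushed or tipped (distance of any of brush_jar, varnish, pencil_tin from where it was at the start of the episode above 0.02 m or angle between any of brush_jar, varnish's own z axis and vertical above 0.3 rad).
It also fails if it takes over 51 s, if anything falls off the work surface, if the arm or the gripper's body presses on something with over 40 N, if the wrist force passes 120 N, or if a joint passes its speed limit or range.

ROBOT

A 6-joint arm with a two-finger parallel gripper is mounted at the origin on the work surface. World frame = base frame: x ahead of the robot, y to its left, z up, the work surface at z = 0. Lengths are in m, angles in degrees, forces in N, time in s.
With the tool pointing down it reaches from about 0.3 to 0.75 m from the base axis. Payload 8.5 kg.
Tool frame: the origin (TCP) lies on the centre line of the jaws, within the pads' length; the fingertips stand env.tips_ahead ahead of it and the grasp point (between the pads) lies 8 mm behind it (env.tips_ahead is the distance from the TCP to the fingertips, in m); z points along the fingers, y is the direction in which the jaws open and shut (so a half turn about z gives the same grasp; the last joint's range is limited). The gripper opens to 85 mm and grips with 20 to 120 N. Pads are 22 mm wide; open, the fingers measure 114 mm over their backs; the gripper's body (76 mm by 85 mm) begins 54 mm behind the grasp point. The pads swing forward as they close: fully open they stand 13 mm farther back than shut.
Start: joints at [-80.632, 21.807, 74.336, -0, 83.858, -12.336], TCP at [0.203, -0.511, 0.21] pointing down, gripper open.
Joint ranges: [-178.18, 178.18], [-50.72, 133.34], [12.68, 142.11], [-81.47, 261.47], [9.98, 163.14], [-165.26, 165.26]. Speed limits (degrees/s): [136.94, 136.94, 180, 180, 180, 180].

INTERFACE

Orientations are given as a 3x3 rotation matrix whose columns are the frame's x, y, z axes.
In Python, from rig import env gives the robot as it stands.
- The arm moves only by the tool servo_tool, never from a script. Its argument "commands" is a list of rows, each an object with "linear": the shift along the tool's x, y, z in mm, a list of three; "angular": the turn, a rotation vector about the tool's x, y, z in degrees, a list of three; "gripper": the opening, from -1 (shut) to 1 (fully open). In form: [{"linear": [x, y, z], "angular": [rx, ry, rz], "gripper": gripper}, ...]. A call has 1 to 20 rows; each row is the pose to reach, as a shift and turn from the pose commanded when the call began, along the tool's axes at that moment; what a row does not reach only later rows make up. A row lasts 1/10 s, in which the tool goes at most 50 mm and 8.59 degrees, less where a joint would pass 70% of its speed; a pose out of reach is approached as far as the arm can. A call with a gripper value outside its range is refused whole. The fingers move at their own pace and stop on an object; "force" is the grip in N (left out, the last holds). Time passes only in rows, so rows that repeat a pose let the fingers close. It gives the time, the measured TCP pose, the force and the opening at its end, in the units of the state.
- env.observe(): the state, without advancing time (a new reading comes with each control period).
- env.get_image(name): name is "side" or "top" or "wrist"; returns a dict with "frame" (480x640x3 uint8, blue, green, red), "fx", "fy", "cx", "cy" (pixels), "k1" (the pictures are not rectified: a ray, as slopes to the right and down, at radius r is drawn at 1 + k1 r^2 times it, then the intrinsics apply), "cam_to_world" (4x4, takes a point from camera to world coordinates); the wrist camera has in their place "T_tool_cam" (4x4, takes a point from camera to tool coordinates, whose origin is the TCP and whose axes are the flange's). Camera axes: x right, y up, looking along -z (the intrinsics and any distortion apply to the point x, -y, -z); pixel columns grow to the right and rows downward; lengths in m; the calibration is good to about 2 mm. A picture is of the moment at which its call begins: read the wrist's pose just before it. There is no depth.
- env.close_job(): hands the job in, once; it reports no verdict.
Trained networks look in a picture, given as the dict that the camera call returned (one of the last four; its "shot" number tells which), for a name from the list of things; names that differ only in an ending like _2 or _b are one class to them, and where a whole thing is asked for, a point or a joint stands for the part that bears it (a point fixed in the world has none). Each returns a list of dicts, best first, with "confidence" (0 to 1); they miss things now and then, are a little off and sometimes report something else, mostly with a low value. They report only what shows in the picture. A call takes as long as a camera call. They do not tell look-alikes from the thing itself.
- env.trace(picture, query): "pixels" (480x640 bool, what is visible of it) and "extent" ([left, top, right, bottom] in pixels, round what is visible of it).
The state is a dict: "time_s": time; "q": joint angles; "qvel": joint speeds; "joint_efforts": joint torques, N m; "position": TCP position; "tool_rot": TCP orientation; "ft_force": force on the tool from outside, world axes, zero at the start; "wrist_torque": the same for the moment, N m; "grip_width": finger opening in m.
Only numpy, scipy, OpenCV 4.12 (cv2) and the standard library are available. Lean on these libraries where they do the work, as an engineer would, in place of code of your own. Each camera call takes 0.05 s, during which the arm holds its last target.

## Working session

There is one attempt and no reset: what is moved stays moved. The work goes in short steps, Python scripts to look and compute and a tool call to move; the robot and the scene stay as the last step left them, time stands still between calls to the robot, and variables do not carry over. Pictures are saved under pics/ and viewed, and the job is handed in when it is done.

Besides the shell and the picture viewer there is one more tool, called after "Request:" as a command line: name --argument value ..., lists and objects as JSON in quotes. servo_tool: Moves the arm, as the interface text tells. Its arguments: {"type":"object","properties":{"commands":{"type":"array","items":{"type":"object","properties":{"linear":{"type":"array","items":{"type":"number"}},"angular":{"type":"array","items":{"type":"number"}},"gripper":{"type":"number"}}}},"force":{"type":"number"}},"required":["commands"]}

```bash
ls; mkdir -p pics; python3 - <<'E'
from rig import env
import cv2
s=env.observe(); print({k:(v if not hasattr(v,'round') else v) for k,v in s.items()}); print(env.tips_ahead)
for n in ["side","top"]:
    im=env.get_image(n); cv2.imwrite(f"pics/{n}0.png",im["frame"]); print(n,im["fx"],im["fy"],im["cx"],im["cy"],im["k1"],im["cam_to_world"])
    for q in ["tongs","stand","case","varnish"]:
        print(q,[(round(d["confidence"],2),d["extent"]) for d in env.trace(im,q)])
E
```

```text
pics
{'time_s': 0.0, 'q': array([-8.06325007e+01,  2.18398666e+01,  7.43866581e+01, -1.80384599e-05,
        8.38582816e+01, -1.23365001e+01]), 'qvel': array([ 0.12228958,  0.08527455, -0.04967452, -0.09295773, -0.02442289,
       -0.0602003 ]), 'joint_efforts': array([ 2.30955615e-03, -4.48455906e+01, -2.31281716e+01, -8.08249433e-05,
        4.66102618e-03,  6.62451299e-06]), 'position': array([ 0.20333118, -0.51066938,  0.20921113]), 'tool_rot': array([[ 9.29106785e-01,  3.69811470e-01, -2.41227022e-04],
       [ 3.69811413e-01, -9.29105691e-01,  1.46035843e-03],
       [ 3.15931900e-04, -1.44603744e-03, -9.99998905e-01]]), 'ft_force': array([-0.03324083,  0.95850786, -0.11983756]), 'wrist_torque': array([-0.00456708,  0.00588124,  0.01637304]), 'grip_width': 0.08534370481158243}
0.011
side 438.3304082020302 438.3304082020302 318.97202583316533 234.24502182046842 0.008444781862433139 [[-0.99420998  0.06916266 -0.08223767  0.48328174]
 [-0.10582639 -0.49749322  0.86098854  0.85413574]
 [ 0.01863558  0.86470632  0.50193196  0.62773684]
 [ 0.          0.          0.          1.      
[... 337 characters left out ...]
8 329.75827036769175 242.21243279632574 -0.16306307317213092 [[ 4.22494831e-02  9.78200638e-01 -2.03318700e-01  2.82386323e-01]
 [-9.99106803e-01  4.15201213e-02 -7.85336962e-03 -2.63291026e-02]
 [ 7.59645931e-04  2.03468897e-01  9.79081115e-01  1.40797950e+00]
 [ 0.00000000e+00  0.00000000e+00  0.00000000e+00  1.00000000e+00]]
tongs [(0.67, [201.9, 238.5, 224.5, 269.2]), (0.49, [203.2, 239.2, 224.8, 259.8])]
stand [(0.64, [424.9, 305.5, 488.0, 354.7]), (0.64, [166.1, 176.1, 283.3, 275.8]), (0.59, [377.6, 226.0, 443.5, 279.4])]
case [(0.87, [165.0, 177.0, 283.4, 276.8])]
varnish [(0.89, [376.7, 288.2, 399.0, 307.1]), (0.68, [167.0, 177.9, 284.2, 275.0]), (0.63, [201.8, 239.0, 222.6, 267.5])]
```

View pics/side0.png

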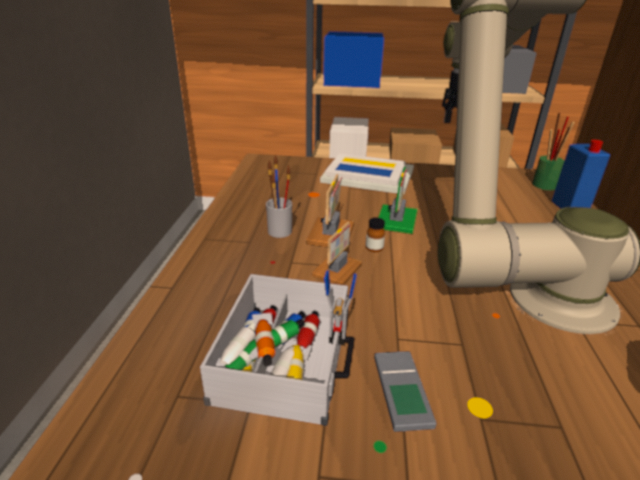

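View pics/top0.png

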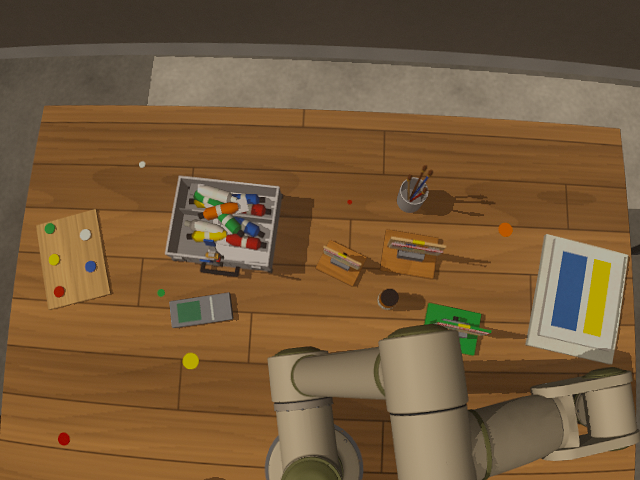

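```bash
python3 - <<'E'
import cv2
a=cv2.imread("pics/side0.png")[160:360,290:430]; cv2.imwrite("pics/side0c.png",cv2.resize(a,None,fx=3,fy=3,interpolation=cv2.INTER_CUBIC))
a=cv2.imread("pics/top0.png")[170:370,160:500]; cv2.imwrite("pics/top0c.png",cv2.resize(a,(800,470),interpolation=cv2.INTER_CUBIC))
E
```

```text
(no output)
```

View pics/side0c.png

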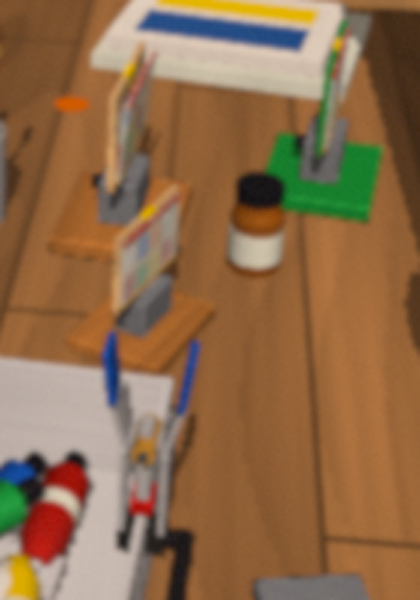

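View pics/top0c.png

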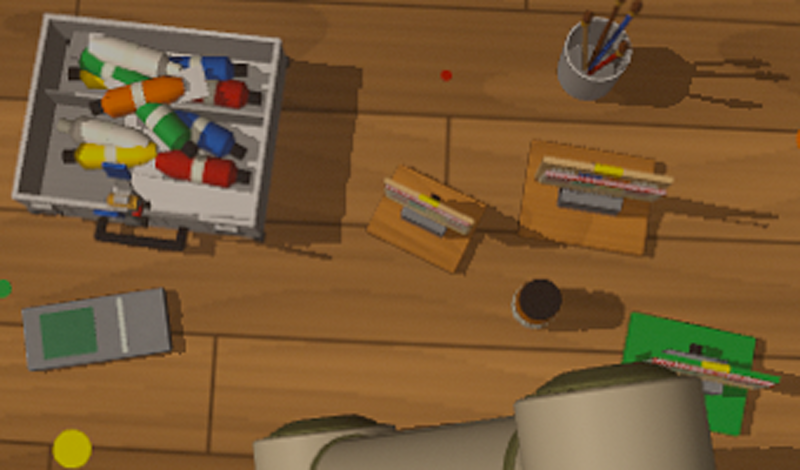

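Candidates for the stand: small wooden one, top (342,262); larger wooden one, top (412,252), side (330,210); green one, top (458,325). By the description it is the larger wooden one, with the brush jar behind it and the varnish in front. Next I work out rough positions.

```bash
cat > h.py <<'E'
import numpy as np, cv2
from scipy.optimize import least_squares
def C(im,T=None):
    return dict(fx=im["fx"],fy=im["fy"],cx=im["cx"],cy=im["cy"],k1=im["k1"],M=np.array(im["cam_to_world"]) if T is None else T)
def proj(c,P):
    P=np.atleast_2d(P); q=(P-c["M"][:3,3])@c["M"][:3,:3]
    a=q[:,0]/-q[:,2]; b=-q[:,1]/-q[:,2]; f=1+c["k1"]*(a*a+b*b)
    return np.c_[c["fx"]*a*f+c["cx"],c["fy"]*b*f+c["cy"]]
def ray(c,u,v):
    a0=(u-c["cx"])/c["fx"]; b0=(v-c["cy"])/c["fy"]; a,b=a0,b0
    for _ in range(20):
        f=1+c["k1"]*(a*a+b*b); a,b=a0/f,b0/f
    d=c["M"][:3,:3]@np.array([a,-b,-1.]); return c["M"][:3,3],d
def atz(c,u,v,z):
    o,d=ray(c,u,v); return o+d*(z-o[2])/d[2]
def tri(obs):
    A=np.zeros((3,3));b=np.zeros(3)
    for c,u,v in obs:
        o,d=ray(c,u,v); d=d/np.linalg.norm(d); Pm=np.eye(3)-np.outer(d,d); A+=Pm; b+=Pm@o
    return np.linalg.solve(A,b)
def wristcam(env):
    s=env.observe(); im=env.get_image("wrist"); T=np.eye(4); T[:3,:3]=s["tool_rot"]; T[:3,3]=s["position"]
    return im,C(im,T@np.array(im["T_tool_cam"]))
E
python3 - <<'E'
from rig import env
from h import *
im=env.get_image("top"); c=C(im); s=C(env.get_image("side")); np.set_printoptions(precision=4,suppress=True)
# case near wall rim corners in top (crop scale 340/800=.425)
f=lambda u,v:(160+u*.425,170+v*200/470)
for p in [(17,203),(262,236),(284,40),(46,15)]: print("rim",f(*p),atz(c,*f(*p),.09))
print("tongs top",atz(c,*f(122,195),.19), "side ray")
print("yellow: tri",tri([(c,*f(608,170)),(s,290+138/3,160+57/3)]))
print("brass: ",tri([(c,*f(122,200)),(s,290+144/3,160+450/3)]))
for p in [(525,138),(662,150),(648,256),(520,220)]: print("foot",atz(c,*f(*p),.018))
for p in [(545,158),(672,180)]: print("board top",atz(c,*f(*p),.175))
w=env.get_image("wrist"); print(w["T_tool_cam"],w["fx"],w["cx"],w["cy"],w["k1"])
E
```

```text
rim (167.225, 256.3829787234042) [0.5032 0.385  0.09  ]
rim (271.35, 270.4255319148936) [0.48   0.1233 0.09  ]
rim (280.7, 187.02127659574467) [0.6925 0.1135 0.09  ]
rim (179.55, 176.38297872340425) [0.7115 0.3751 0.09  ]
tongs top [0.4989 0.2505 0.19  ] side ray
yellow: tri [ 0.5455 -0.2208  0.1736]
brass:  [0.5038 0.2628 0.1343]
foot [ 0.6128 -0.1526  0.018 ]
foot [ 0.6058 -0.3058  0.018 ]
foot [ 0.4862 -0.2906  0.018 ]
foot [ 0.5204 -0.1492  0.018 ]
board top [ 0.5562 -0.1585  0.175 ]
board top [ 0.5394 -0.2842  0.175 ]
[[ 0.0006  0.9626  0.2708  0.0703]
 [ 1.     -0.0005 -0.0004 -0.0001]
 [-0.0002  0.2708 -0.9626 -0.1633]
 [ 0.      0.      0.      1.    ]] 399.51332893405163 316.44938474722477 232.39020819823847 -0.07410839740448524
```

Request:
servo_tool --commands '[{"linear":[0,0,-50],"angular":[0,0,0],"gripper":1},{"linear":[20,0,-100],"angular":[0,0,-8],"gripper":1},{"linear":[400,-150,-150],"angular":[0,0,-62],"gripper":1},{"linear":[400,-150,-150],"angular":[0,0,-62],"gripper":1},{"linear":[400,-150,-150],"angular":[0,0,-62],"gripper":1},{"linear":[400,-150,-150],"angular":[0,0,-62],"gripper":1},{"linear":[400,-150,-150],"angular":[0,0,-62],"gripper":1},{"linear":[400,-150,-150],"angular":[0,0,-62],"gripper":1},{"linear":[400,-150,-150],"angular":[0,0,-62],"gripper":1},{"linear":[400,-150,-150],"angular":[0,0,-62],"gripper":1},{"linear":[400,-150,-150],"angular":[0,0,-62],"gripper":1},{"linear":[400,-150,-150],"angular":[0,0,-62],"gripper":1},{"linear":[400,-150,-150],"angular":[0,0,-62],"gripper":1},{"linear":[400,-150,-150],"angular":[0,0,-62],"gripper":1}]'

```text
time_s: 2.05
position: [0.5187, -0.2248, 0.3597]
tool_rot: [[0.112, 0.994, -0.0], [0.994, -0.112, 0.0], [-0.0, -0.0, -1.0]]
ft_force: [0.5, -0.0, 0.1]
grip_width: 0.0857
```

```bash
python3 - <<'E'
from rig import env
from h import *
import pickle
im,c=wristcam(env); cv2.imwrite("pics/w1.png",im["frame"]); pickle.dump(c,open("w1.pkl","wb"))
np.set_printoptions(precision=4,suppress=True); s=env.observe(); print(s["position"],s["tool_rot"],s["q"],s["time_s"],s["ft_force"])
for q in ["stand","clip_line","glass","tongs"]:
  for d in env.trace(im,q): print(q,round(d["confidence"],2),d["extent"])
E
```

```text
[ 0.5187 -0.2249  0.3598] [[ 0.1117  0.9937 -0.0003]
 [ 0.9937 -0.1117  0.    ]
 [-0.     -0.0003 -1.    ]] [-35.4292  20.4284  52.3665  -0.0092 107.2176 -29.0174] 2.1 [ 0.2009  0.4827 -0.2809]
stand 0.83 [298.6, 113.4, 389.1, 259.5]
stand 0.74 [169.9, 215.7, 252.0, 334.9]
stand 0.72 [258.2, 0.5, 347.9, 82.4]
clip_line 0.84 [298.0, 117.4, 386.9, 260.1]
clip_line 0.79 [259.4, 0.0, 348.9, 82.0]
clip_line 0.63 [169.3, 217.5, 253.8, 335.1]
glass 0.93 [333.7, 121.4, 347.0, 247.0]
glass 0.65 [280.3, 0.0, 296.0, 56.8]
```

View pics/w1.png

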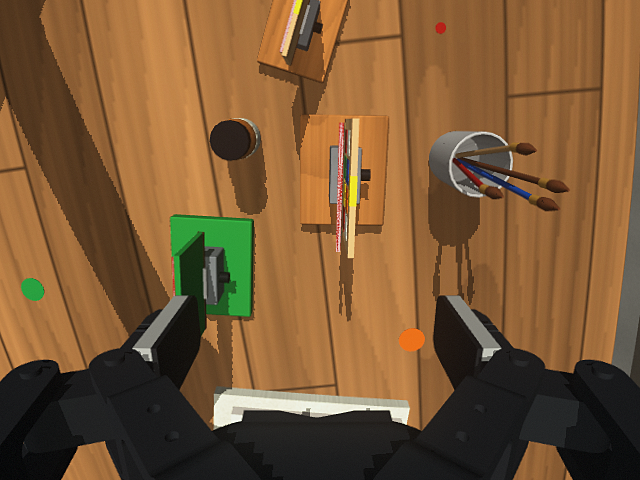

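The wrist view shows the target stand (foot 300-388 × 115-226), with the yellow mark at about (353,191), the varnish at (233,140), and the brush jar to the right at (475,165). I'll take a closer crop.

```bash
python3 - <<'E'
import cv2
a=cv2.imread("pics/w1.png")[105:265,290:400]; cv2.imwrite("pics/w1c.png",cv2.resize(a,None,fx=3.75,fy=3.75,interpolation=cv2.INTER_CUBIC))
a=cv2.imread("pics/side0.png")[165:255,300:360]; 
from rig import env
b=env.get_image("side")["frame"]; cv2.imwrite("pics/side1.png",b)
b=b[165:255,300:360]; cv2.imwrite("pics/side1c.png",cv2.resize(b,None,fx=6,fy=6,interpolation=cv2.INTER_CUBIC))
E
```

```text
(no output)
```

View pics/w1c.png

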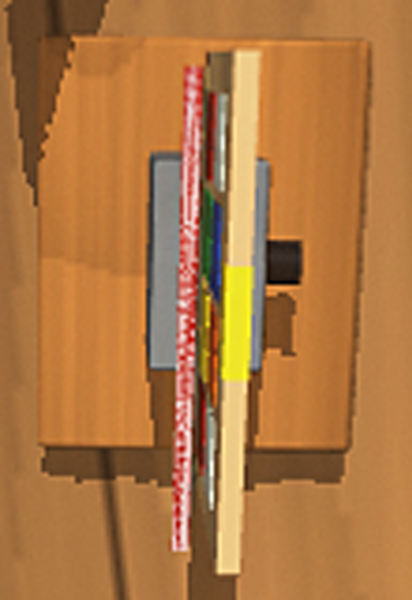

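View pics/side1c.png

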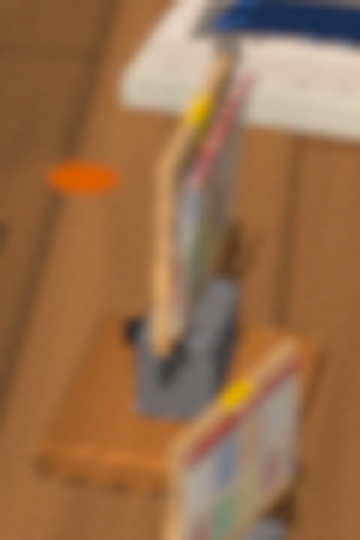

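```bash
cat > fit.py <<'E'
from h import *
import pickle
np.set_printoptions(precision=4,suppress=True)
from rig import env
c=pickle.load(open("w1.pkl","rb")); s=C(env.get_image("side")); t=C(env.get_image("top"))
W=lambda u,v:(290+u/3.75,105+v/3.75)
S=lambda u,v:(300+u/6,165+v/6); f=lambda u,v:(160+u*.425,170+v*200/470)
obs=[]
for (u,v),P in {(233,50):(-3,65),(256,50):(3,65),(217,573):(-3,-65),(240,574):(3,-65),(224,266):(-3,14),(252,267):(3,14),(221,380):(-3,-14),(249,381):(3,-14)}.items(): obs.append((c,W(u,v),P,1))
obs+=[(s,S(163,163),(0,65),.5),(s,S(225,52),(0,-65),.5),(s,S(200,108),(0,0),.5),(t,f(608,170),(0,0),.5)]
def loc(p,P,z):
    a=p[2]; x,y=P[0]/1e3,P[1]/1e3
    return np.array([p[0]+x*np.cos(a)-y*np.sin(a),p[1]+x*np.sin(a)+y*np.cos(a),z])
for use in (obs,obs[:8],obs[8:]):
    r=least_squares(lambda p:np.concatenate([(proj(k,loc(p,P,p[3]))[0]-uv)*w for k,uv,P,w in use]),[.545,-.22,-.13,.175],x_scale=[.01,.01,.1,.01])
    print(r.x,np.degrees(r.x[2]),np.abs(r.fun).max(), r.fun.round(1)[-8:])
for p in [(40,40),(370,40),(350,448),(38,446)]: print("foot",atz(c,*W(*p),.018))
E
python3 fit.py
```

```text
[ 0.5543 -0.2223 -0.1182  0.1603] -6.770259038944925 0.914535980474156 [-0.1  0.4 -0.5  0.2 -0.7  0.  -0.1 -0.9]
[ 0.5544 -0.2224 -0.1179  0.1597] -6.7578374380471065 0.5734708558545094 [ 0.5  0.1 -0.4 -0.1  0.4 -0.1 -0.6 -0.4]
[ 0.5514 -0.223  -0.1364  0.1612] -7.81367555321943 0.34491351008227866 [ 0.2  0.2  0.3  0.  -0.1 -0.1  0.  -0.3]
foot [ 0.5095 -0.1482  0.018 ]
foot [ 0.6165 -0.1598  0.018 ]
foot [ 0.6004 -0.2965  0.018 ]
foot [ 0.4923 -0.2837  0.018 ]
```

Request:
servo_tool --commands '[{"linear":[475,-73,0],"angular":[0,0,-1.5],"gripper":1},{"linear":[475,-73,0],"angular":[0,0,-1.5],"gripper":1},{"linear":[475,-73,0],"angular":[0,0,-1.5],"gripper":1},{"linear":[475,-73,0],"angular":[0,0,-1.5],"gripper":1},{"linear":[475,-73,0],"angular":[0,0,-1.5],"gripper":1},{"linear":[475,-73,0],"angular":[0,0,-1.5],"gripper":1},{"linear":[475,-73,0],"angular":[0,0,-1.5],"gripper":1},{"linear":[475,-73,0],"angular":[0,0,-1.5],"gripper":1},{"linear":[475,-73,0],"angular":[0,0,-1.5],"gripper":1},{"linear":[475,-73,0],"angular":[0,0,-1.5],"gripper":1},{"linear":[475,-73,0],"angular":[0,0,-1.5],"gripper":1},{"linear":[475,-73,0],"angular":[0,0,-1.5],"gripper":1},{"linear":[475,-73,0],"angular":[0,0,-1.5],"gripper":1}]'

```text
time_s: 3.75
position: [0.4993, 0.2555, 0.3599]
tool_rot: [[0.085, 0.996, 0.0], [0.996, -0.085, -0.0], [-0.0, 0.0, -1.0]]
ft_force: [-0.2, -0.2, 0.7]
grip_width: 0.0854
```

```bash
python3 - <<'E'
from rig import env
from h import *
import pickle
im,c=wristcam(env); cv2.imwrite("pics/w2.png",im["frame"]); pickle.dump(c,open("w2.pkl","wb"))
np.set_printoptions(precision=4,suppress=True); s=env.observe(); print(s["position"],s["tool_rot"],s["q"],s["time_s"],s["ft_force"])
for q in ["tongs","tongs_handles","case"]:
  for d in env.trace(im,q): print(q,round(d["confidence"],2),d["extent"])
E
```

```text
[0.4993 0.2554 0.36  ] [[ 0.0851  0.9964  0.0002]
 [ 0.9964 -0.0851 -0.0001]
 [-0.      0.0002 -1.    ]] [ 14.996   19.8938  53.142   -0.0074 106.9527  19.8785] 3.8 [-0.1938 -0.0454  0.2813]
tongs 0.95 [322.1, 166.4, 353.1, 214.3]
tongs 0.76 [289.5, 166.3, 350.9, 214.2]
tongs_handles 0.85 [287.7, 167.5, 355.8, 213.1]
tongs_handles 0.75 [173.8, 74.0, 264.5, 210.3]
case 0.75 [297.4, 50.7, 513.7, 290.3]
```

View pics/w2.png

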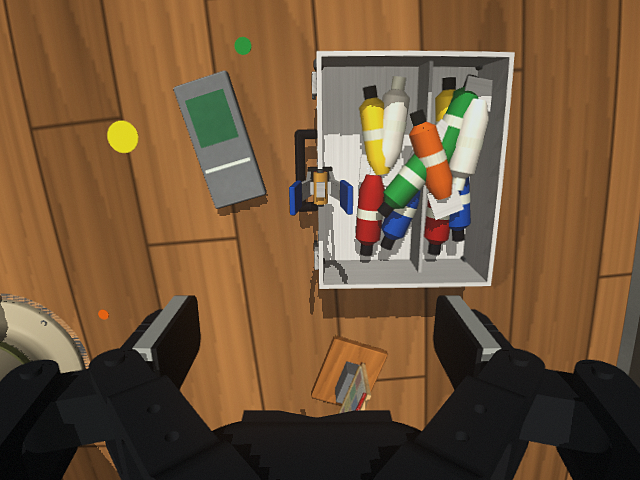

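The tongs are on the near wall at about (321,190), with blue plates at (295,197) and (346,197). I'll crop to measure them.

```bash
python3 - <<'E'
import cv2
a=cv2.imread("pics/w2.png")[155:225,280:365]; cv2.imwrite("pics/w2c.png",cv2.resize(a,None,fx=8,fy=8,interpolation=cv2.INTER_CUBIC))
a=cv2.imread("pics/w2.png")[40:300,290:530]; cv2.imwrite("pics/w2d.png",cv2.resize(a,None,fx=2.3,fy=2.3,interpolation=cv2.INTER_CUBIC))
E
```

```text
(no output)
```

View pics/w2c.png

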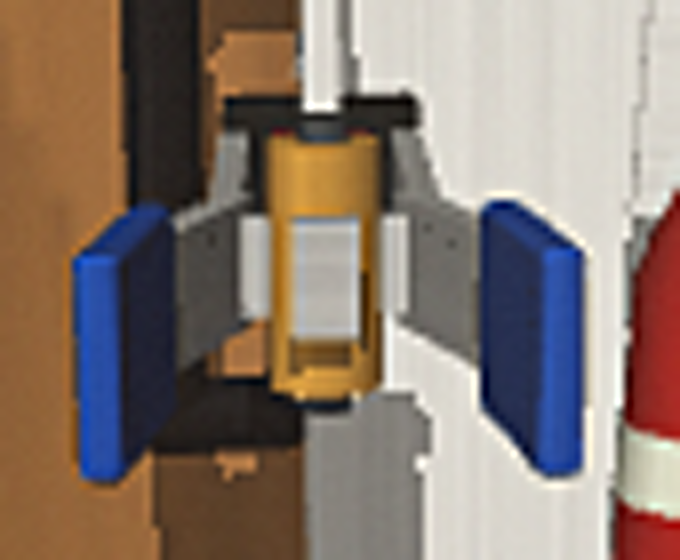

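View pics/w2d.png

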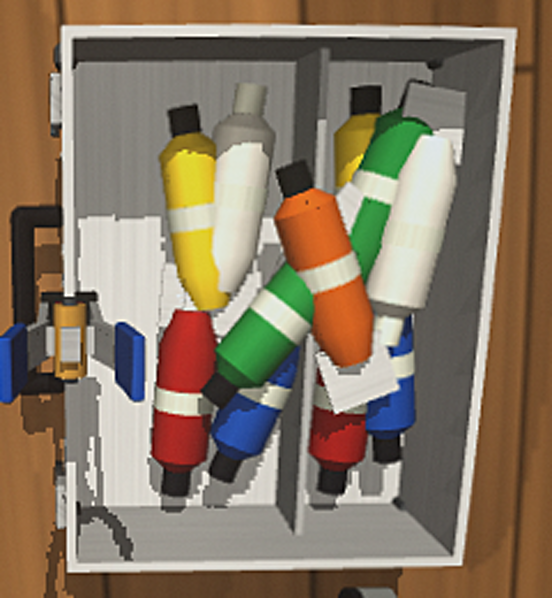

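```bash
python3 - <<'E'
from h import *
import pickle
np.set_printoptions(precision=4,suppress=True)
c=pickle.load(open("w2.pkl","rb")); W=lambda u,v:(280+u/8,155+v/8); D=lambda u,v:(290+u/2.3,40+v/2.3)
P=[atz(c,*W(*p),.205) for p in [(76,255),(84,480),(582,255),(581,478)]]
for p in P: print(p)
print("mid",np.mean(P,0),"width",np.linalg.norm(P[0]-P[2]),"len",np.linalg.norm(P[0]-P[1]))
print("brass ends z.15ish",atz(c,*W(325,140),.145),atz(c,*W(325,398),.145))
for p in [(62,28),(517,30),(461,570),(66,572)]: print("rim",atz(c,*D(*p),.09))
E
```

```text
[0.4808 0.2749 0.205 ]
[0.4793 0.2518 0.205 ]
[0.5314 0.2706 0.205 ]
[0.53   0.2477 0.205 ]
mid [0.5054 0.2613 0.205 ] width 0.050789464350310884 len 0.023192624535824286
brass ends z.15ish [0.5067 0.2766 0.145 ] [0.5042 0.2456 0.145 ]
rim [0.5131 0.3919 0.09  ]
rim [0.717  0.3774 0.09  ]
rim [0.6977 0.1168 0.09  ]
rim [0.4935 0.1341 0.09  ]
```

Request:
servo_tool --commands '[{"linear":[6.4,5.6,40],"angular":[0,0,-0.5],"gripper":1},{"linear":[6.4,5.6,80],"angular":[0,0,-0.5],"gripper":1},{"linear":[6.4,5.6,120],"angular":[0,0,-0.5],"gripper":1},{"linear":[6.4,5.6,150],"angular":[0,0,-0.5],"gripper":1},{"linear":[6.4,5.6,170],"angular":[0,0,-0.5],"gripper":1},{"linear":[6.4,5.6,184],"angular":[0,0,-0.5],"gripper":1},{"linear":[6.4,5.6,184],"angular":[0,0,-0.5],"gripper":1},{"linear":[6.4,5.6,184],"angular":[0,0,-0.5],"gripper":1}]' --force 32

```text
time_s: 4.75
position: [0.5056, 0.2621, 0.1765]
tool_rot: [[0.075, 0.997, 0.001], [0.997, -0.075, 0.0], [0.0, 0.001, -1.0]]
ft_force: [-0.2, 0.6, -0.8]
grip_width: 0.0855
```

```bash
python3 - <<'E'
from rig import env
from h import *
im,c=wristcam(env); cv2.imwrite("pics/w3.png",im["frame"])
s=env.get_image("side"); cv2.imwrite("pics/side3c.png",cv2.resize(s["frame"][240:380,260:420],None,fx=4,fy=4,interpolation=cv2.INTER_CUBIC))
E
```

```text
(no output)
```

View pics/w3.png

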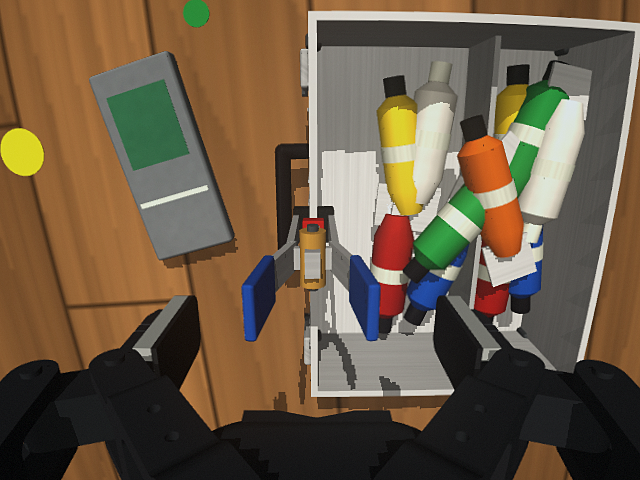

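View pics/side3c.png

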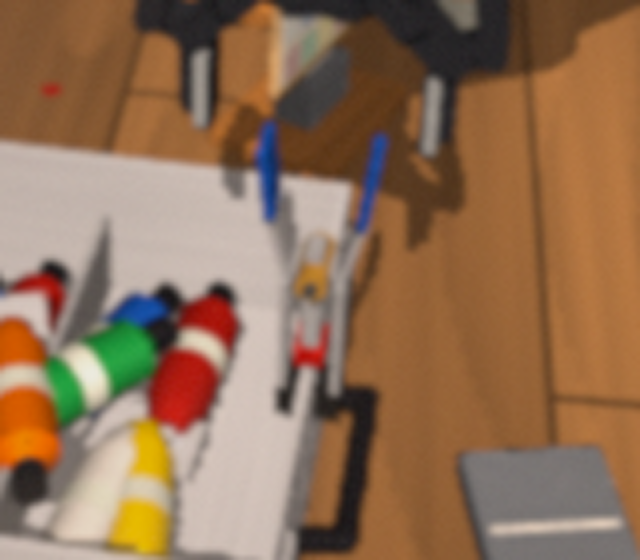

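```bash
python3 - <<'E'
from rig import env
from h import *
np.set_printoptions(precision=1,suppress=True)
im,c=wristcam(env); s=C(env.get_image("side")); o=env.observe(); R=o["tool_rot"];p=o["position"]
print(o["position"],o["time_s"])
for z in (-.021,-.010,0,.011):
  for y in (-.0427,.0427):
    for x in (-.011,.011):
      P=p+R@[x,y,z]; print((z,y,x),proj(c,P)[0],(proj(s,P)[0]-[260,240])*4)
T=np.array([.5054,.2613,.205])
# refined from w3: plate top outer edges
for q in [(244,284),(246,340),(379,282),(378,340)]: print(atz(c,*q,.205).round(4))
for q in [(303,232),(322,232),(302,288),(324,288)]: print('brass',atz(c,*q,.145).round(4))
E
```

```text
[0.5 0.3 0.2] 4.95
(-0.021, -0.0427, -0.011) [206.3 329. ] [419.5 157.2]
(-0.021, -0.0427, 0.011) [201.6 278.2] [414.6 188.5]
(-0.021, 0.0427, -0.011) [418.7 329. ] [218.1 132.4]
(-0.021, 0.0427, 0.011) [423.1 278.2] [208.  162.6]
(-0.01, -0.0427, -0.011) [212.9 316.2] [417.6 178.5]
(-0.01, -0.0427, 0.011) [208.9 268. ] [412.6 210.2]
(-0.01, 0.0427, -0.011) [412.5 316.1] [217.7 153.6]
(-0.01, 0.0427, 0.011) [416.2 268. ] [207.7 184.1]
(0, -0.0427, -0.011) [218.3 305.7] [415.9 197.6]
(0, -0.0427, 0.011) [214.7 259.8] [410.9 229.6]
(0, 0.0427, -0.011) [407.4 305.7] [217.4 172.5]
(0, 0.0427, 0.011) [410.7 259.8] [207.4 203.3]
(0.011, -0.0427, -0.011) [223.6 295.5] [414.  218.4]
(0.011, -0.0427, 0.011) [220.5 251.8] [409.1 250.6]
(0.011, 0.0427, -0.011) [402.4 295.5] [217.  193.1]
(0.011, 0.0427, 0.011) [405.3 251.8] [207.1 224.2]
[0.5 0.3 0.2]
[0.5 0.3 0.2]
[0.5 0.3 0.2]
[0.5 0.2 0.2]
brass [0.5 0.3 0.1]
brass [0.5 0.3 0.1]
brass [0.5 0.2 0.1]
brass [0.5 0.2 0.1]
```

```bash
python3 - <<'E'
from rig import env
from h import *
a=cv2.imread("pics/w3.png")[200:480,100:540]; cv2.imwrite("pics/w3c.png",cv2.resize(a,None,fx=1.8,fy=1.8,interpolation=cv2.INTER_CUBIC))
s=env.get_image("side"); cv2.imwrite("pics/side4c.png",cv2.resize(s["frame"][180:340,260:460],None,fx=4,fy=3.7,interpolation=cv2.INTER_CUBIC))
E
```

```text
(no output)
```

View pics/w3c.png

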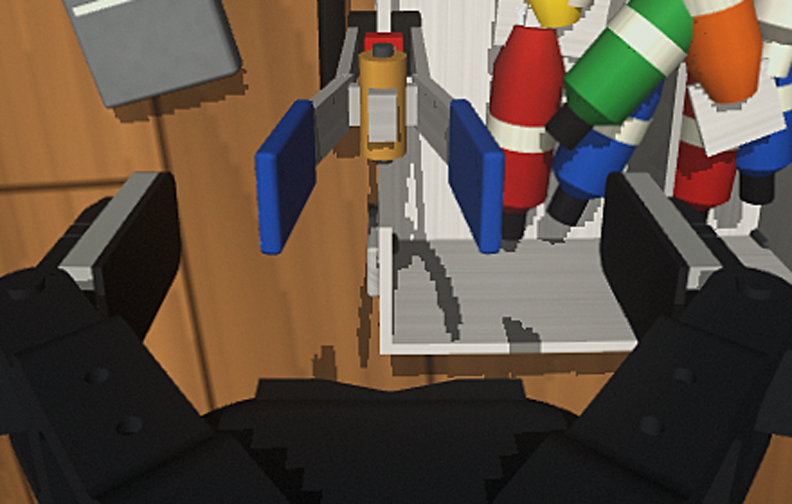

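View pics/side4c.png

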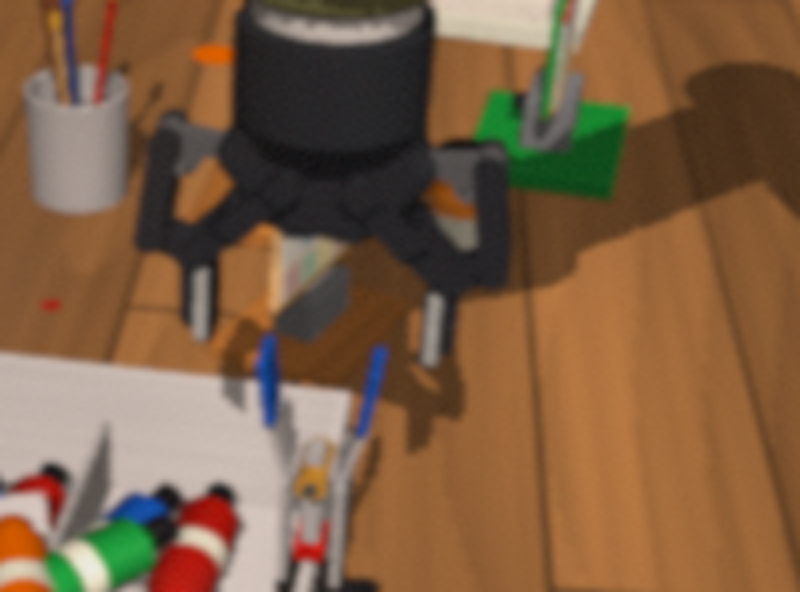

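```bash
python3 - <<'E'
from rig import env
from h import *
np.set_printoptions(precision=4,suppress=True)
im,c=wristcam(env); o=env.observe(); s=C(env.get_image("side")); t=C(env.get_image("top")); R=o["tool_rot"];p=o["position"]
for sd,w in [((310,271.4),(443.3,297.2)),((367.5,278.6),(186,297))]:
  P=tri([(c,*w),(s,*sd)]); print("tip",P,R.T@(P-p),proj(c,P)-w,proj(s,P)-sd)
# plates: side top corners center vs wrist
for sd,w in [((260+265/4,240+125/4),(379-8,282)),((260+380/4,240+135/4),(252,284))]:
  P=tri([(c,*w),(s,*sd)]); print("plate top +y",P,R.T@(P-p),proj(c,P)-w,proj(s,P)-sd)
print(o["time_s"],p)
E
```

```text
tip [0.5517 0.2703 0.2159] [ 0.0114  0.0456 -0.0394] [[2.326  0.4984]] [[0.4281 0.2175]]
tip [0.4603 0.2751 0.213 ] [ 0.0093 -0.0459 -0.0366] [[-4.7737  2.6671]] [[-1.0065  0.5417]]
plate top +y [0.5249 0.2835 0.2282] [ 0.0225  0.0179 -0.0518] [[ 0.0637 -0.0007]] [[0.0119 0.0022]]
plate top +y [0.4838 0.2831 0.2255] [ 0.019  -0.0231 -0.0491] [[-14.3629   5.0312]] [[-2.8671  0.7386]]
5.05 [0.5054 0.2624 0.1764]
```

```bash
python3 - <<'E'
from rig import env
from h import *
import pickle
np.set_printoptions(precision=4,suppress=True)
im,c=wristcam(env); c2=pickle.load(open("w2.pkl","rb")); s=C(env.get_image("side")); t=C(env.get_image("top"))
W=lambda u,v:(280+u/8,155+v/8)
K=lambda u,v:(100+u/1.8,200+v/1.8)
prs={"Louter+y":(W(76,255),K(258,155)),"Louter-y":(W(84,480),K(262,250)),"Router+y":(W(582,255),K(502,152)),"Router-y":(W(581,478),K(500,248)),"brassT":(W(325,140),K(383,55)),"brassB":(W(325,398),K(383,158))}
for n,(a,b) in prs.items():
  P=tri([(c2,*a),(c,*b)]); print(n,P,proj(c,P)-b, proj(s,P), proj(t,P))
for n,(a,b) in prs.items(): print(n,atz(c2,*a,.205 if 'o' in n else .14),atz(c,*b,.205 if 'o' in n else .14))
E
```

```text
Louter+y [0.4806 0.2747 0.203 ] [[0.3546 0.1545]] [[353.5312 282.9887]] [[199.4368 259.4617]]
Louter-y [0.4784 0.251  0.2005] [[1.4499 0.4827]] [[355.2881 275.904 ]] [[209.9129 261.0747]]
Router+y [0.5317 0.2693 0.1974] [[ 1.0092 -0.2634]] [[322.4747 281.3732]] [[204.314  237.9111]]
Router-y [0.5304 0.2457 0.197 ] [[ 0.3909 -0.0751]] [[324.5822 273.4521]] [[214.4542 238.9169]]
brassT [0.5063 0.2756 0.1365] [[0.8874 0.11  ]] [[336.1171 313.7587]] [[206.4239 253.6307]]
brassB [0.5038 0.2446 0.14  ] [[0.6739 0.0561]] [[338.8638 300.8052]] [[218.8687 254.9487]]
Louter+y [0.4808 0.2749 0.205 ] [0.4809 0.2756 0.205 ]
Louter-y [0.4793 0.2518 0.205 ] [0.4789 0.2538 0.205 ]
Router+y [0.5314 0.2706 0.205 ] [0.5302 0.2725 0.205 ]
Router-y [0.53   0.2477 0.205 ] [0.5292 0.2505 0.205 ]
brassT [0.5067 0.276  0.14  ] [0.5059 0.2767 0.14  ]
brassB [0.5042 0.2446 0.14  ] [0.5035 0.2447 0.14  ]
```

The pictures put the open fingertips about 35 mm behind the TCP, near z=0.213, which is above the plates. That is farther back than the stated 2 mm. I'll go down in steps and check.

Request:
servo_tool --commands '[{"linear":[-1,0,10],"angular":[0,0,0],"gripper":1},{"linear":[-1,0,20],"angular":[0,0,0],"gripper":1},{"linear":[-1,0,20],"angular":[0,0,0],"gripper":1}]'

```text
time_s: 5.6
position: [0.5043, 0.261, 0.1538]
tool_rot: [[0.075, 0.997, -0.004], [0.997, -0.075, -0.001], [-0.001, -0.003, -1.0]]
ft_force: [-0.3, -0.4, -0.3]
grip_width: 0.0856
```

```bash
python3 - <<'E'
from rig import env
from h import *
im,c=wristcam(env); cv2.imwrite("pics/w4c.png",cv2.resize(im["frame"][200:480,100:540],None,fx=1.8,fy=1.8,interpolation=cv2.INTER_CUBIC))
s=env.get_image("side"); cv2.imwrite("pics/side5c.png",cv2.resize(s["frame"][220:360,280:410],None,fx=6,fy=4.2,interpolation=cv2.INTER_CUBIC))
E
```

```text
(no output)
```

View pics/w4c.png

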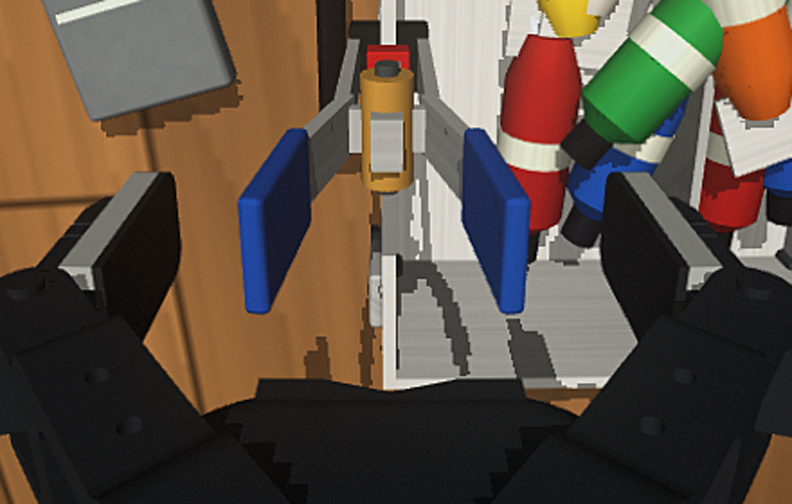

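View pics/side5c.png

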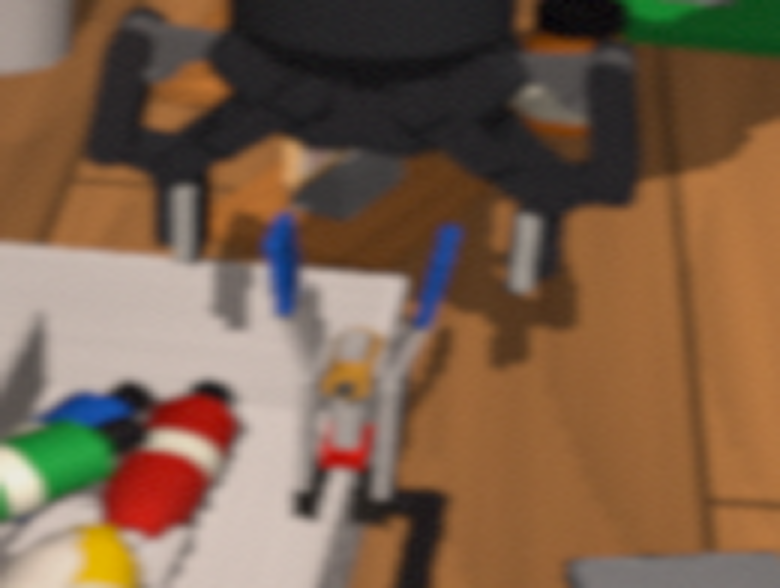

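The tips now reach about mid-plate. I'll go 12 mm lower and squeeze.

Request:
servo_tool --commands '[{"linear":[1,0,6],"angular":[0,0,0],"gripper":1},{"linear":[1,0,11],"angular":[0,0,0],"gripper":1},{"linear":[1,0,11],"angular":[0,0,0],"gripper":0.2},{"linear":[1,0,11],"angular":[0,0,0],"gripper":-1},{"linear":[1,0,11],"angular":[0,0,0],"gripper":-1},{"linear":[1,0,11],"angular":[0,0,0],"gripper":-1},{"linear":[1,0,11],"angular":[0,0,0],"gripper":-1},{"linear":[1,0,11],"angular":[0,0,0],"gripper":-1},{"linear":[1,0,11],"angular":[0,0,0],"gripper":-1}]' --force 32

```text
time_s: 6.6
position: [0.5065, 0.263, 0.1485]
tool_rot: [[0.075, 0.997, 0.006], [0.997, -0.075, 0.002], [0.003, 0.006, -1.0]]
ft_force: [-3.5, -0.1, 20.6]
grip_width: 0.032
```

```bash
python3 - <<'E'
from rig import env
from h import *
im,c=wristcam(env); cv2.imwrite("pics/w5c.png",cv2.resize(im["frame"][160:480,100:540],None,fx=1.8,fy=1.8,interpolation=cv2.INTER_CUBIC))
s=env.get_image("side"); cv2.imwrite("pics/side6c.png",cv2.resize(s["frame"][220:360,280:410],None,fx=6,fy=4.2,interpolation=cv2.INTER_CUBIC))
o=env.observe(); print(o["position"],o["ft_force"],o["grip_width"],o["time_s"])
E
```

```text
[0.50651582 0.26295114 0.14851337] [-3.66847016  0.13653536 21.7121893 ] 0.031833816206917186 6.7
```

View pics/w5c.png

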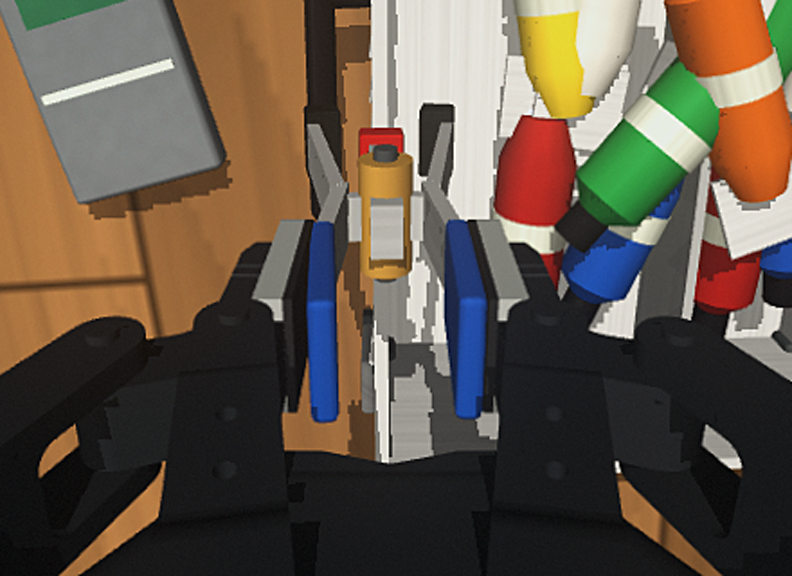

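View pics/side6c.png

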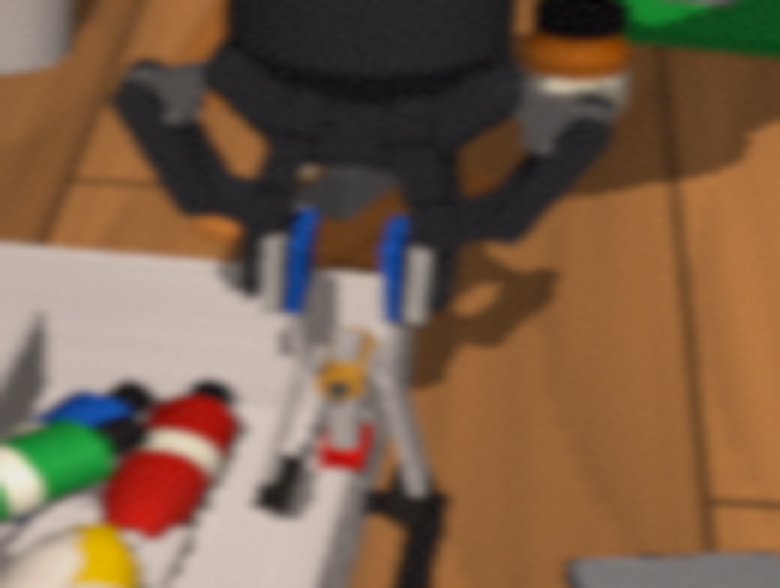

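The tongs are squeezed open, with a grip width of 32 mm and the pads spread off the wall. I'll lift straight up.

Request:
servo_tool --commands '[{"linear":[0,0,-6],"angular":[0,0,0],"gripper":-1},{"linear":[0,0,-14],"angular":[0,0,0],"gripper":-1},{"linear":[0,0,-26],"angular":[0,0,0],"gripper":-1},{"linear":[0,0,-40],"angular":[0,0,0],"gripper":-1},{"linear":[0,0,-60],"angular":[0,0,0],"gripper":-1},{"linear":[0,0,-85],"angular":[0,0,0],"gripper":-1},{"linear":[0,0,-115],"angular":[0,0,0],"gripper":-1},{"linear":[0,0,-145],"angular":[0,0,0],"gripper":-1},{"linear":[0,0,-165],"angular":[0,0,0],"gripper":-1},{"linear":[0,0,-175],"angular":[0,0,0],"gripper":-1},{"linear":[0,0,-175],"angular":[0,0,0],"gripper":-1},{"linear":[0,0,-175],"angular":[0,0,0],"gripper":-1}]'

```text
time_s: 7.9
position: [0.505, 0.2623, 0.3187]
tool_rot: [[0.075, 0.997, -0.002], [0.997, -0.075, -0.001], [-0.001, -0.002, -1.0]]
ft_force: [0.7, -0.3, -1.4]
grip_width: 0.0304
```

```bash
python3 - <<'E'
from rig import env
from h import *
import pickle
np.set_printoptions(precision=4,suppress=True)
im,c=wristcam(env); cv2.imwrite("pics/w6c.png",cv2.resize(im["frame"][160:480,100:540],None,fx=1.8,fy=1.8,interpolation=cv2.INTER_CUBIC)); pickle.dump(c,open("w6.pkl","wb"))
s=env.get_image("side"); cv2.imwrite("pics/side7c.png",cv2.resize(s["frame"][150:330,260:420],None,fx=4.5,fy=3.3,interpolation=cv2.INTER_CUBIC))
o=env.observe(); print(o["position"],o["tool_rot"],o["ft_force"],o["grip_width"],o["time_s"])
E
```

```text
[0.5049 0.2622 0.3185] [[ 0.075   0.9972 -0.0024]
 [ 0.9972 -0.075  -0.0007]
 [-0.0009 -0.0024 -1.    ]] [-0.2363 -0.313  -1.0491] 0.030352571942603317 8.0
```

View pics/w6c.png

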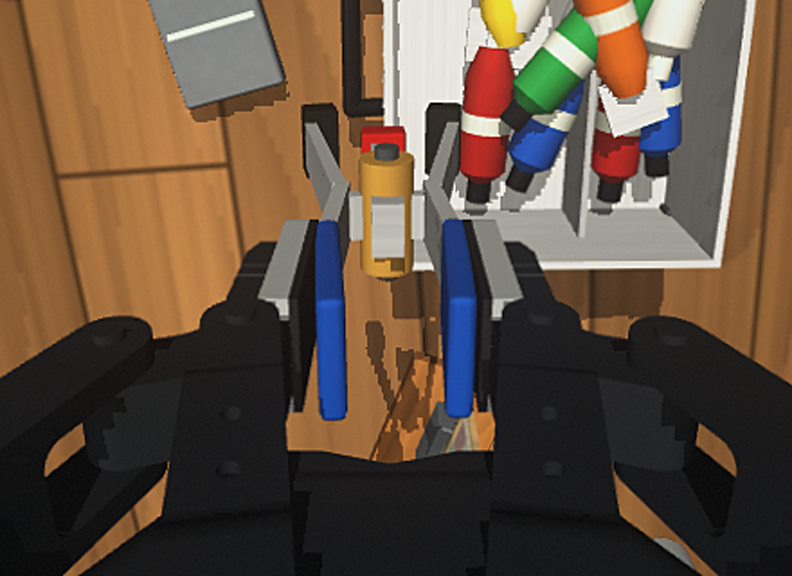

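View pics/side7c.png

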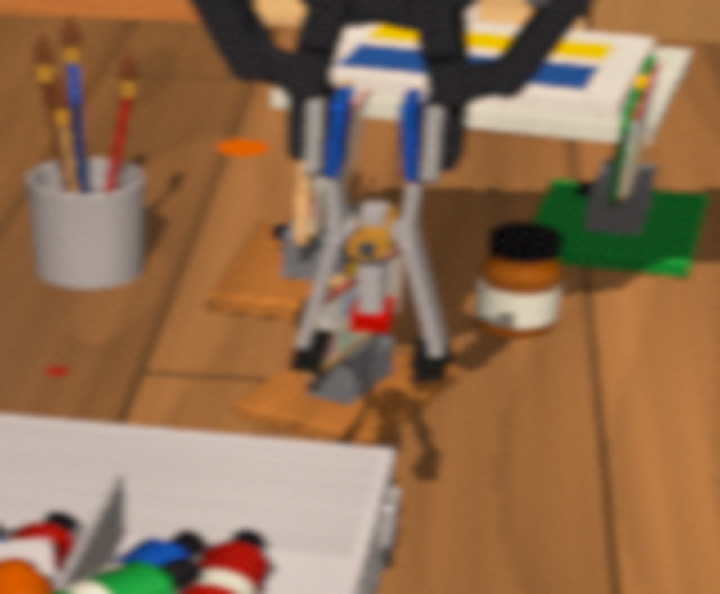

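```bash
cat > t.py <<'E'
from rig import env
from h import *
np.set_printoptions(precision=4,suppress=True)
im=env.get_image("wrist"); c=C(im,np.array(im["T_tool_cam"]))
K=lambda u,v:(100+u/1.8,160+v/1.8)
# tool-frame points at known tool z
def atZ(u,v,z): return atz(c,*K(u,v),z)
print("brass end +x top", atZ(361,155,.0085),atZ(411,155,.0085),atZ(362,272,.0085),atZ(411,272,.0085))
print("pads tops z=.0735", atZ(303,105,.0735),atZ(338,105,.0735),atZ(427,105,.0735),atZ(461,105,.0735))
print("stop top", atZ(361,130,.053),atZ(405,130,.053))
print("plates", atZ(317,300,-.05),atZ(474,300,-.05),atZ(320,416,-.05),atZ(472,416,-.05))
E
python3 t.py
```

```text
brass end +x top [ 0.0147 -0.0057  0.0085] [0.0147 0.0068 0.0085] [-0.0177 -0.0058  0.0085] [-0.0177  0.0071  0.0085]
pads tops z=.0735 [ 0.0117 -0.0278  0.0735] [ 0.0117 -0.016   0.0735] [0.0117 0.0142 0.0735] [0.0117 0.0257 0.0735]
stop top [ 0.0087 -0.0074  0.053 ] [0.0087 0.0063 0.053 ]
plates [ 0.0066 -0.0114 -0.05  ] [ 0.0066  0.0163 -0.05  ] [-0.0179 -0.0116 -0.05  ] [-0.0179  0.0168 -0.05  ]
```

The tongs are held centred, about -1 mm in tool x and y. I'll carry them over the frame and hover.

Request:
servo_tool --commands '[{"linear":[-20,4,0],"angular":[0,0,0.5],"gripper":-1},{"linear":[-60,11,0],"angular":[0,0,1],"gripper":-1},{"linear":[-105,19,0],"angular":[0,0,1.5],"gripper":-1},{"linear":[-150,27,0],"angular":[0,0,2],"gripper":-1},{"linear":[-195,35,0],"angular":[0,0,2.5],"gripper":-1},{"linear":[-240,43,0],"angular":[0,0,2.5],"gripper":-1},{"linear":[-285,51,0],"angular":[0,0,2.5],"gripper":-1},{"linear":[-330,59,0],"angular":[0,0,2.5],"gripper":-1},{"linear":[-375,67,0],"angular":[0,0,2.5],"gripper":-1},{"linear":[-420,75,0],"angular":[0,0,2.5],"gripper":-1},{"linear":[-455,80,5],"angular":[0,0,2.5],"gripper":-1},{"linear":[-473,82,10],"angular":[0,0,2.5],"gripper":-1},{"linear":[-478,83,15],"angular":[0,0,2.5],"gripper":-1},{"linear":[-478,83,15],"angular":[0,0,2.5],"gripper":-1},{"linear":[-478,83,15],"angular":[0,0,2.5],"gripper":-1},{"linear":[-478,83,15],"angular":[0,0,2.5],"gripper":-1},{"linear":[-478,83,15],"angular":[0,0,2.5],"gripper":-1}]'

```text
time_s: 9.75
position: [0.5523, -0.2195, 0.3054]
tool_rot: [[0.117, 0.993, 0.001], [0.993, -0.117, -0.0], [-0.0, 0.001, -1.0]]
ft_force: [0.8, 0.0, -0.8]
grip_width: 0.0302
```

```bash
python3 - <<'E'
from rig import env
from h import *
import pickle
np.set_printoptions(precision=4,suppress=True)
im,c=wristcam(env); cv2.imwrite("pics/w7c.png",cv2.resize(im["frame"][100:400,150:490],None,fx=2.3,fy=2,interpolation=cv2.INTER_CUBIC)); cv2.imwrite("pics/w7.png",im["frame"]); pickle.dump(c,open("w7.pkl","wb"))
s=env.get_image("side"); cv2.imwrite("pics/side8c.png",cv2.resize(s["frame"][110:270,250:410],None,fx=4.5,fy=3.7,interpolation=cv2.INTER_CUBIC))
o=env.observe(); print(o["position"],o["tool_rot"],o["ft_force"],o["grip_width"],o["time_s"])
E
```

```text
[ 0.5523 -0.2199  0.3052] [[ 0.1175  0.9931  0.0005]
 [ 0.9931 -0.1175 -0.0003]
 [-0.0002  0.0005 -1.    ]] [ 0.0023 -0.017  -2.2908] 0.030377195608306175 9.85
```

View pics/w7c.png

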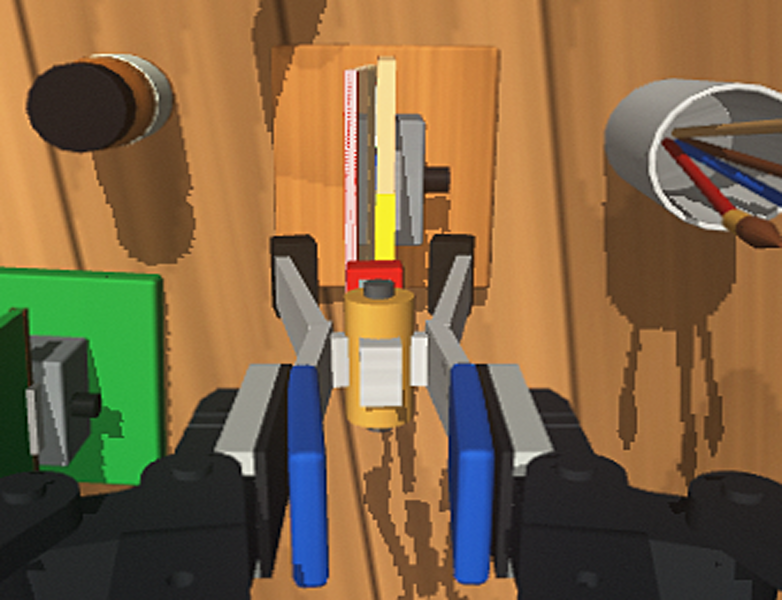

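View pics/side8c.png

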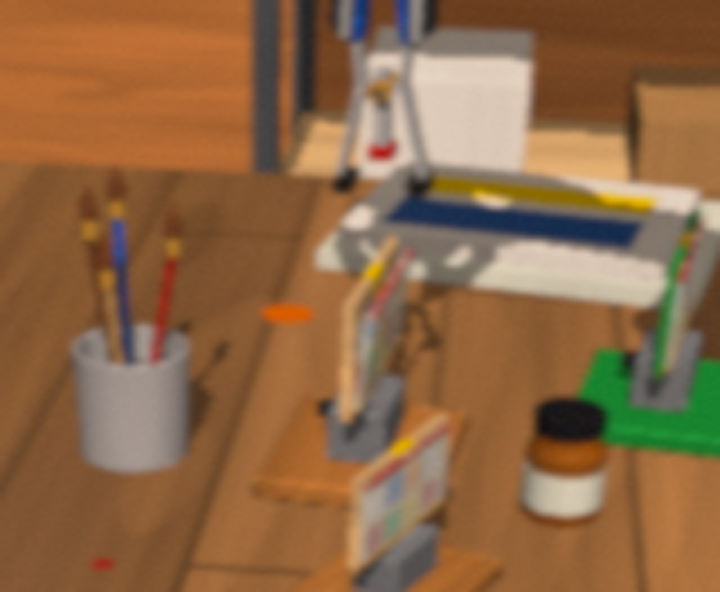

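```bash
cat > fit2.py <<'E'
from h import *
import pickle
np.set_printoptions(precision=4,suppress=True)
c1=pickle.load(open("w1.pkl","rb")); c7=pickle.load(open("w7.pkl","rb"))
W=lambda u,v:(290+u/3.75,105+v/3.75); K=lambda u,v:(150+u/2.3,100+v/2)
obs=[]
for (u,v),P in {(233,50):(-3,65),(256,50):(3,65),(217,573):(-3,-65),(240,574):(3,-65),(224,266):(-3,14),(252,267):(3,14),(221,380):(-3,-14),(249,381):(3,-14)}.items(): obs.append((c1,W(u,v),P,1))
o2=[]
for (u,v),P in {(377,57):(-3,65),(397,58):(3,65),(376,192):(-3,14),(396,192):(3,14)}.items(): o2.append((c7,K(u,v),P,1))
def loc(p,P,z):
    a=p[2]; x,y=P[0]/1e3,P[1]/1e3
    return np.array([p[0]+x*np.cos(a)-y*np.sin(a),p[1]+x*np.sin(a)+y*np.cos(a),z])
for use in (obs,obs+o2,o2):
    r=least_squares(lambda p:np.concatenate([(proj(k,loc(p,P,p[3]))[0]-uv)*w for k,uv,P,w in use]),[.555,-.22,-.118,.16],x_scale=[.01,.01,.1,.01])
    print(r.x,np.degrees(r.x[2]),np.abs(r.fun).max())
E
python3 fit2.py; sed -i 's/^K=.*/K=lambda u,v:(150+u\/2.3,100+v\/2)/;/print/d' t.py; cat >> t.py <<'E'
print("pads",atZ(273,238,.0735),atZ(316,238,.0735),atZ(430,238,.0735),atZ(475,238,.0735)); print("stop",atZ(347,265,.053),atZ(404,265,.053))
print("brass",atZ(346,295,.0085),atZ(413,295,.0085),atZ(347,425,.0085),atZ(412,425,.0085))
E
python3 t.py
```

```text
[ 0.5544 -0.2224 -0.1179  0.1597] -6.757837468693087 0.5734708701776867
[ 0.5545 -0.2219 -0.1214  0.1605] -6.952871417160494 1.0891499557593818
[ 0.5548 -0.2213 -0.1225  0.1624] -7.020897115947335 0.5005186321416204
pads [ 0.01134241 -0.02767603  0.0735    ] [ 0.01133956 -0.01624792  0.0735    ] [0.01134526 0.01400311 0.0735    ] [0.01135282 0.02595908 0.0735    ]
stop [ 0.00857228 -0.00730372  0.053     ] [0.00857503 0.00663999 0.053     ]
brass [ 0.01410673 -0.00583319  0.0085    ] [0.01410889 0.00732604 0.0085    ] [-0.01835483 -0.00598382  0.0085    ] [-0.0183546   0.00744537  0.0085    ]
```

The fit agrees: the stand is at (0.5545,-0.222), yaw -7°, with the edge at about z=0.161. The pads straddle it with 4 mm or more to spare. I'll descend part way.

Request:
servo_tool --commands '[{"linear":[-0.7,0.4,15],"angular":[0,0,0.2],"gripper":-1},{"linear":[-0.7,0.4,30],"angular":[0,0,0.2],"gripper":-1},{"linear":[-0.7,0.4,45],"angular":[0,0,0.2],"gripper":-1},{"linear":[-0.7,0.4,56],"angular":[0,0,0.2],"gripper":-1},{"linear":[-0.7,0.4,64],"angular":[0,0,0.2],"gripper":-1},{"linear":[-0.7,0.4,67],"angular":[0,0,0.2],"gripper":-1},{"linear":[-0.7,0.4,67],"angular":[0,0,0.2],"gripper":-1},{"linear":[-0.7,0.4,67],"angular":[0,0,0.2],"gripper":-1},{"linear":[-0.7,0.4,67],"angular":[0,0,0.2],"gripper":-1}]'

```text
time_s: 10.8
position: [0.5527, -0.2214, 0.2384]
tool_rot: [[0.122, 0.993, 0.001], [0.993, -0.122, -0.001], [-0.001, 0.001, -1.0]]
ft_force: [0.4, 0.7, -1.3]
grip_width: 0.0303
```

```bash
python3 - <<'E'
from rig import env
from h import *
import pickle
np.set_printoptions(precision=4,suppress=True)
im,c=wristcam(env); cv2.imwrite("pics/w8c.png",cv2.resize(im["frame"][100:400,150:490],None,fx=2.3,fy=2,interpolation=cv2.INTER_CUBIC)); pickle.dump(c,open("w8.pkl","wb"))
s=env.get_image("side"); cv2.imwrite("pics/side9c.png",cv2.resize(s["frame"][130:260,290:390],None,fx=7,fy=4.5,interpolation=cv2.INTER_CUBIC))
o=env.observe(); print(o["position"],o["tool_rot"],o["ft_force"],o["grip_width"],o["time_s"])
E
```

```text
[ 0.5526 -0.2213  0.2382] [[ 0.1218  0.9926  0.0006]
 [ 0.9926 -0.1218 -0.0004]
 [-0.0003  0.0007 -1.    ]] [ 0.0543  0.1351 -1.9593] 0.030537795363726056 10.9
```

View pics/w8c.png

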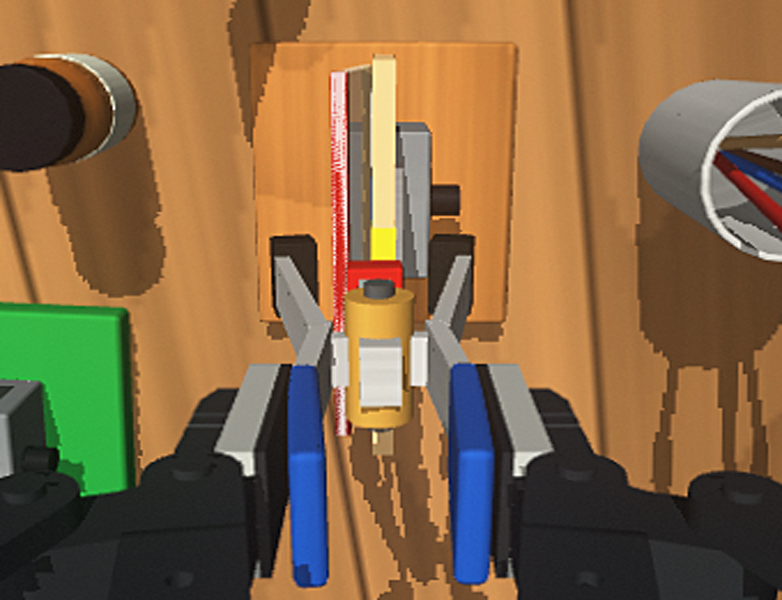

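View pics/side9c.png

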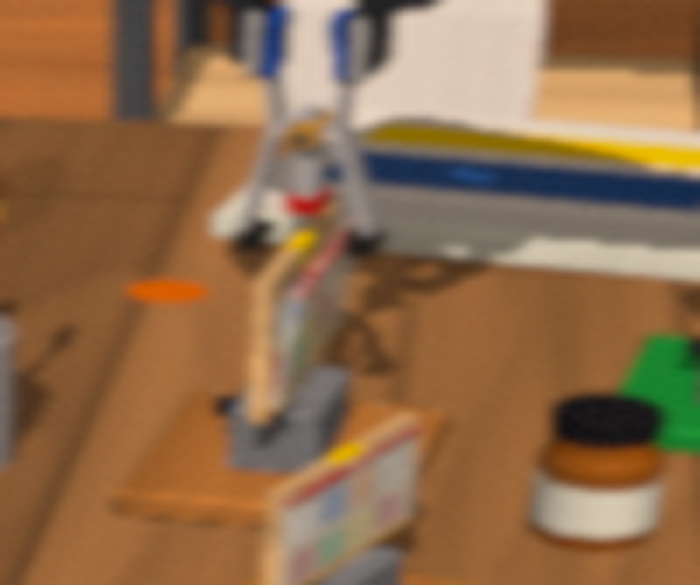

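The pads straddle board and glass, with the glass top at cols 331-349 and the pads' inner faces at 316 and 430. Now I'll feel for the edge.

Request:
servo_tool --commands '[{"linear":[0,0,3],"angular":[0,0,0],"gripper":-1},{"linear":[0,0,6],"angular":[0,0,0],"gripper":-1},{"linear":[0,0,9],"angular":[0,0,0],"gripper":-1},{"linear":[0,0,11],"angular":[0,0,0],"gripper":-1},{"linear":[0,0,11],"angular":[0,0,0],"gripper":-1}]'

```text
time_s: 11.4
position: [0.5524, -0.2212, 0.2264]
tool_rot: [[0.122, 0.993, -0.001], [0.993, -0.122, 0.0], [0.0, -0.001, -1.0]]
ft_force: [-0.2, 0.7, -1.2]
grip_width: 0.0302
```

Request:
servo_tool --commands '[{"linear":[0,0,1],"angular":[0,0,0],"gripper":-1},{"linear":[0,0,2],"angular":[0,0,0],"gripper":-1},{"linear":[0,0,2],"angular":[0,0,0],"gripper":-1}]'

```text
time_s: 11.7
position: [0.5524, -0.2213, 0.2247]
tool_rot: [[0.122, 0.993, -0.0], [0.993, -0.122, 0.0], [0.0, -0.0, -1.0]]
ft_force: [-0.6, -0.2, -1.7]
grip_width: 0.0302
```

Request:
servo_tool --commands '[{"linear":[0,0,1],"angular":[0,0,0],"gripper":-1},{"linear":[0,0,2],"angular":[0,0,0],"gripper":-1},{"linear":[0,0,2],"angular":[0,0,0],"gripper":-1}]'

```text
time_s: 12.0
position: [0.5524, -0.2212, 0.2226]
tool_rot: [[0.122, 0.993, -0.0], [0.993, -0.122, 0.0], [0.0, -0.0, -1.0]]
ft_force: [-0.3, -0.2, -0.8]
grip_width: 0.0302
```

Request:
servo_tool --commands '[{"linear":[0,0,1],"angular":[0,0,0],"gripper":-1},{"linear":[0,0,1.5],"angular":[0,0,0],"gripper":-1},{"linear":[0,0,1.5],"angular":[0,0,0],"gripper":-1}]'

```text
time_s: 12.3
position: [0.5524, -0.2213, 0.2212]
tool_rot: [[0.122, 0.993, -0.0], [0.993, -0.122, 0.0], [0.0, -0.0, -1.0]]
ft_force: [-0.4, -0.4, -1.6]
grip_width: 0.0303
```

Request:
servo_tool --commands '[{"linear":[0,0,1],"angular":[0,0,0],"gripper":-1},{"linear":[0,0,1.5],"angular":[0,0,0],"gripper":-1},{"linear":[0,0,1.5],"angular":[0,0,0],"gripper":-1}]'

```text
time_s: 12.6
position: [0.5525, -0.2213, 0.2198]
tool_rot: [[0.122, 0.993, -0.0], [0.993, -0.122, 0.0], [0.0, -0.0, -1.0]]
ft_force: [0.2, -1.1, -0.6]
grip_width: 0.0297
```

Request:
servo_tool --commands '[{"linear":[0,0,0.8],"angular":[0,0,0],"gripper":-1},{"linear":[0,0,1.2],"angular":[0,0,0],"gripper":-1},{"linear":[0,0,1.2],"angular":[0,0,0],"gripper":-1}]'

```text
time_s: 12.9
position: [0.5526, -0.2213, 0.2189]
tool_rot: [[0.122, 0.993, 0.001], [0.993, -0.122, -0.0], [-0.0, 0.001, -1.0]]
ft_force: [-1.2, 0.8, 1.0]
grip_width: 0.0305
```

```bash
python3 - <<'E'
from rig import env
from h import *
np.set_printoptions(precision=4,suppress=True)
im,c=wristcam(env); cv2.imwrite("pics/w9c.png",cv2.resize(im["frame"][100:400,150:490],None,fx=2.3,fy=2,interpolation=cv2.INTER_CUBIC))
s=env.get_image("side"); cv2.imwrite("pics/side10c.png",cv2.resize(s["frame"][150:230,300:380],None,fx=8,fy=7,interpolation=cv2.INTER_CUBIC))
o=env.observe(); print(o["position"],o["ft_force"],o["grip_width"],o["time_s"])
E
```

```text
[ 0.5525 -0.2213  0.2189] [-0.1995 -0.319   0.285 ] 0.029850240913775958 13.0
```

View pics/w9c.png

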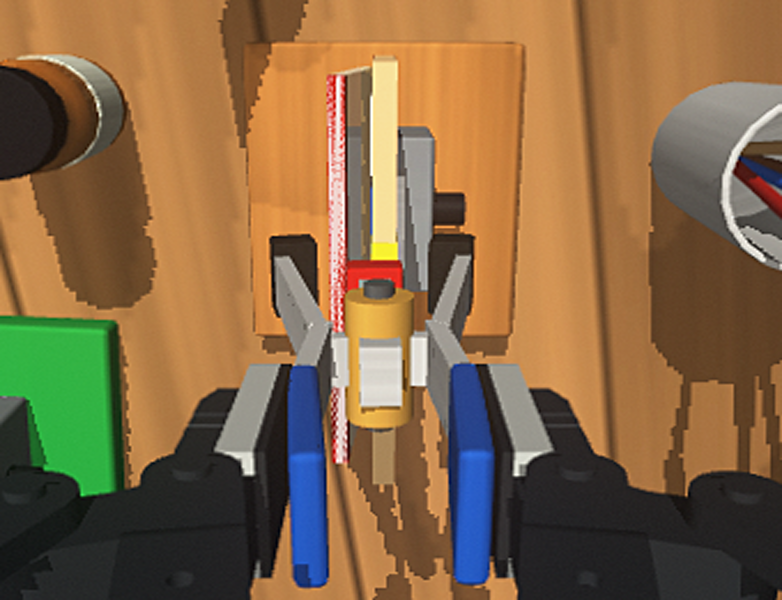

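View pics/side10c.png

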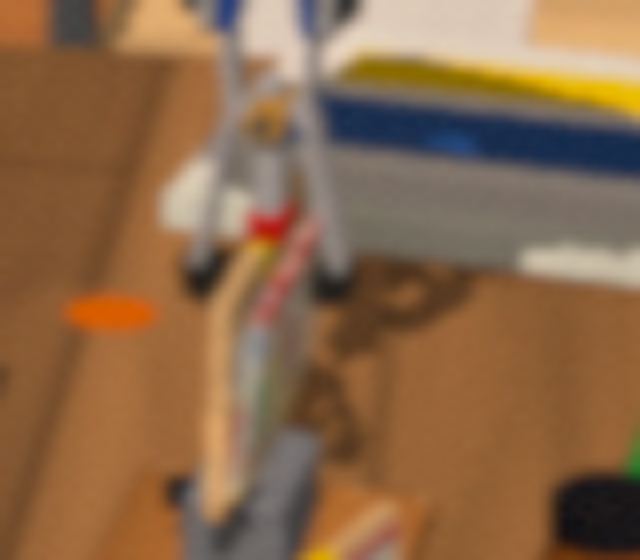

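Contact seems to be starting, with Fz up by about 2 N. I'll press gently in 0.8 mm steps.

Request:
servo_tool --commands '[{"linear":[0,0,0.8],"angular":[0,0,0],"gripper":-1},{"linear":[0,0,0.8],"angular":[0,0,0],"gripper":-1},{"linear":[0,0,0.8],"angular":[0,0,0],"gripper":-1}]'

```text
time_s: 13.3
position: [0.5526, -0.2213, 0.2181]
tool_rot: [[0.122, 0.993, 0.0], [0.993, -0.122, -0.0], [-0.0, 0.0, -1.0]]
ft_force: [-0.1, -0.1, 2.4]
grip_width: 0.0305
```

Request:
servo_tool --commands '[{"linear":[0,0,0.8],"angular":[0,0,0],"gripper":-1},{"linear":[0,0,0.8],"angular":[0,0,0],"gripper":-1},{"linear":[0,0,0.8],"angular":[0,0,0],"gripper":-1}]'

```text
time_s: 13.6
position: [0.5526, -0.2213, 0.2173]
tool_rot: [[0.122, 0.993, 0.0], [0.993, -0.122, -0.0], [-0.0, 0.0, -1.0]]
ft_force: [0.4, 0.3, 5.4]
grip_width: 0.0305
```

```bash
python3 - <<'E'
from rig import env
import numpy as np
np.set_printoptions(precision=4,suppress=True)
for i in range(4):
    env.get_image("side"); o=env.observe(); print(o["position"],o["ft_force"],o["grip_width"],o["time_s"])
E
```

```text
[ 0.5526 -0.2213  0.2173] [-0.7258  0.3763  5.1549] 0.030052321769717383 13.65
[ 0.5526 -0.2213  0.2173] [0.0167 0.4043 5.577 ] 0.03011035782909892 13.7
[ 0.5526 -0.2213  0.2172] [ 0.4546 -1.1839  4.3259] 0.02989523830286623 13.75
[ 0.5526 -0.2214  0.2173] [0.1815 0.0422 5.1499] 0.030080803657094722 13.8
```

The stop is home at about 6.5 N, with the jaws still open (grip 30 mm). Now I'll let the tongs close slowly, following down slightly to offset the fingers' retreat.

Request:
servo_tool --commands '[{"linear":[0,0,0],"angular":[0,0,0],"gripper":-0.25},{"linear":[0,0,0.3],"angular":[0,0,0],"gripper":-0.2},{"linear":[0,0.3,0.5],"angular":[0,0,0],"gripper":-0.15},{"linear":[0,0.6,0.8],"angular":[0,0,0],"gripper":-0.1},{"linear":[0,0.9,1],"angular":[0,0,0],"gripper":-0.05},{"linear":[0,1,1.2],"angular":[0,0,0],"gripper":0},{"linear":[0,1,1.2],"angular":[0,0,0],"gripper":0.05}]'

```text
time_s: 14.5
position: [0.5535, -0.2213, 0.2154]
tool_rot: [[0.122, 0.993, -0.0], [0.993, -0.122, 0.0], [0.0, -0.0, -1.0]]
ft_force: [-0.8, -0.2, 0.2]
grip_width: 0.0449
```

```bash
python3 - <<'E'
from rig import env
from h import *
np.set_printoptions(precision=4,suppress=True)
im,c=wristcam(env); cv2.imwrite("pics/w10c.png",cv2.resize(im["frame"][100:400,150:490],None,fx=2.3,fy=2,interpolation=cv2.INTER_CUBIC))
s=env.get_image("side"); cv2.imwrite("pics/side11c.png",cv2.resize(s["frame"][150:230,300:380],None,fx=8,fy=7,interpolation=cv2.INTER_CUBIC))
o=env.observe(); print(o["position"],o["ft_force"],o["grip_width"],o["time_s"])
E
```

```text
[ 0.5535 -0.2213  0.2155] [-0.5853  0.316   0.3131] 0.04504413671578609 14.6
```

View pics/w10c.png

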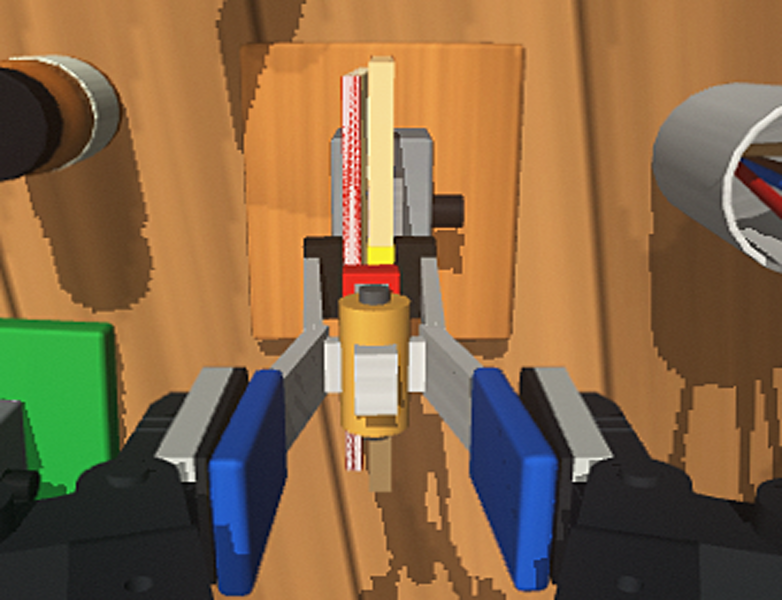

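View pics/side11c.png

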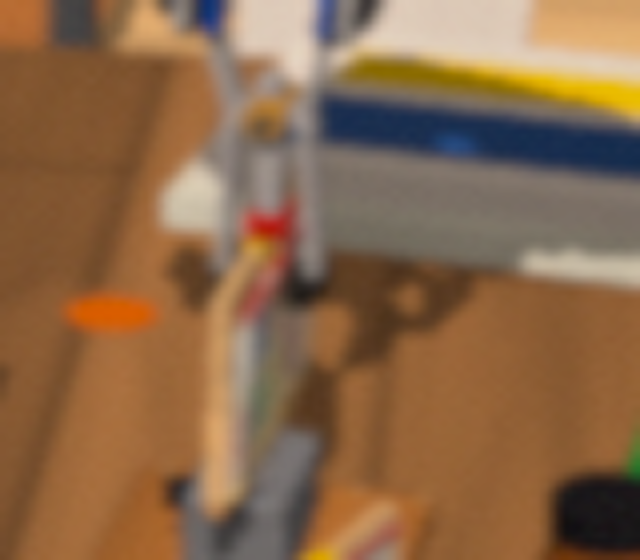

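The glass is shut and the pads pinch it. I'll release the handles fully and check before retreating.

Request:
servo_tool --commands '[{"linear":[0,0,0],"angular":[0,0,0],"gripper":0.1},{"linear":[0,0,0],"angular":[0,0,0],"gripper":0.15},{"linear":[0,0,0],"angular":[0,0,0],"gripper":0.25},{"linear":[0,0,0],"angular":[0,0,0],"gripper":0.35},{"linear":[0,0,0],"angular":[0,0,0],"gripper":0.45},{"linear":[0,0,0],"angular":[0,0,0],"gripper":0.5},{"linear":[0,0,0],"angular":[0,0,0],"gripper":0.5}]'

```text
time_s: 15.3
position: [0.5535, -0.2214, 0.2159]
tool_rot: [[0.122, 0.993, 0.0], [0.993, -0.122, -0.0], [-0.0, 0.0, -1.0]]
ft_force: [-0.6, 0.5, -0.1]
grip_width: 0.0638
```

```bash
python3 - <<'E'
from rig import env
from h import *
np.set_printoptions(precision=4,suppress=True)
im,c=wristcam(env); cv2.imwrite("pics/w11c.png",cv2.resize(im["frame"][100:400,150:490],None,fx=2.3,fy=2,interpolation=cv2.INTER_CUBIC))
s=env.get_image("side"); cv2.imwrite("pics/side12c.png",cv2.resize(s["frame"][150:230,300:380],None,fx=8,fy=7,interpolation=cv2.INTER_CUBIC))
o=env.observe(); print(o["position"],o["ft_force"],o["grip_width"],o["time_s"])
E
```

```text
[ 0.5535 -0.2214  0.2158] [-0.4565  0.1695 -0.2962] 0.06411643338538098 15.4
```

View pics/w11c.png

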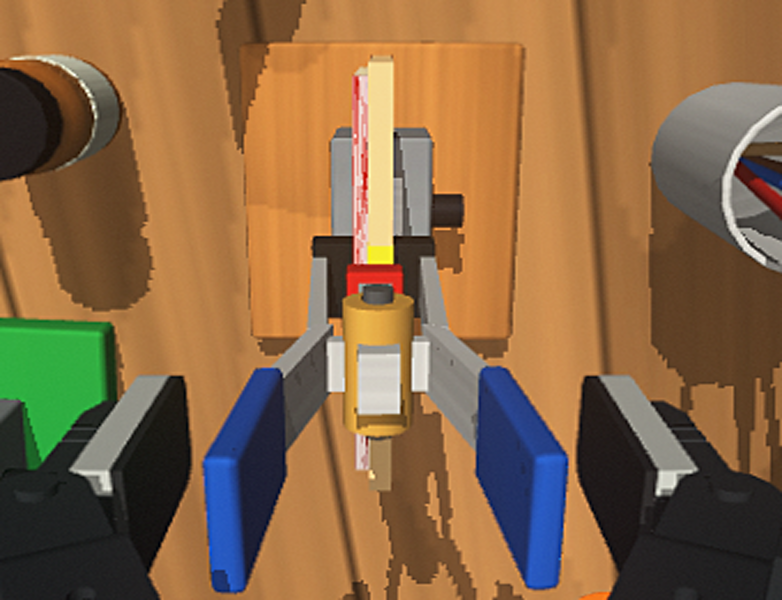

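View pics/side12c.png

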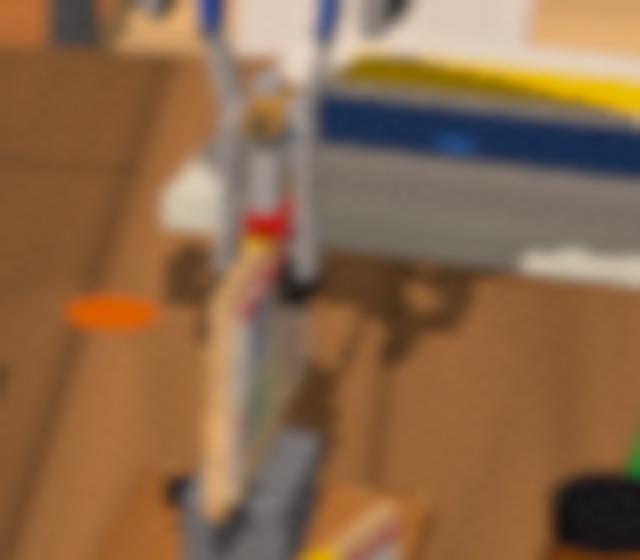

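Clipped and released; the fingers are clear of the plates on both sides. I'll retreat straight up, then do the final check.

Request:
servo_tool --commands '[{"linear":[0,-0.5,-8],"angular":[0,0,0],"gripper":0.7},{"linear":[0,-0.5,-20],"angular":[0,0,0],"gripper":0.8},{"linear":[0,-0.5,-40],"angular":[0,0,0],"gripper":0.8},{"linear":[0,-0.5,-70],"angular":[0,0,0],"gripper":0.8},{"linear":[0,-0.5,-105],"angular":[0,0,0],"gripper":0.8},{"linear":[0,-0.5,-140],"angular":[0,0,0],"gripper":0.8},{"linear":[0,-0.5,-150],"angular":[0,0,0],"gripper":0.8},{"linear":[0,-0.5,-150],"angular":[0,0,0],"gripper":0.8},{"linear":[0,-0.5,-150],"angular":[0,0,0],"gripper":0.8}]'

```text
time_s: 16.3
position: [0.5528, -0.2212, 0.3648]
tool_rot: [[0.122, 0.993, -0.001], [0.993, -0.122, 0.001], [0.001, -0.001, -1.0]]
ft_force: [0.8, 0.3, -0.7]
grip_width: 0.0769
```

```bash
python3 - <<'E'
from rig import env
from h import *
np.set_printoptions(precision=4,suppress=True)
im,c=wristcam(env); cv2.imwrite("pics/w12c.png",cv2.resize(im["frame"][80:340,220:480],None,fx=3,fy=2.3,interpolation=cv2.INTER_CUBIC))
s=env.get_image("side"); cv2.imwrite("pics/side13c.png",cv2.resize(s["frame"][130:250,250:400],None,fx=5,fy=5,interpolation=cv2.INTER_CUBIC))
o=env.observe(); print(o["position"],o["ft_force"],o["grip_width"],o["time_s"])
k=C(s); R=lambda a:np.array([[np.cos(a),-np.sin(a)],[np.sin(a),np.cos(a)]])
q=R(-.12)@[-.002,.010]+[.5545,-.222]
for n,z in [("edge",.1605),("stop bottom if gap 0 /top of plate",.1605+.115)]: print(n,(proj(k,[*q,z])[0]-[250,130])*5)
E
```

```text
[ 0.5527 -0.2212  0.3643] [ 0.4702 -0.1104 -0.0488] 0.0771335735935112 16.4
edge [409.3594 272.9811]
stop bottom if gap 0 /top of plate [417.0308  61.7549]
```

View pics/w12c.png

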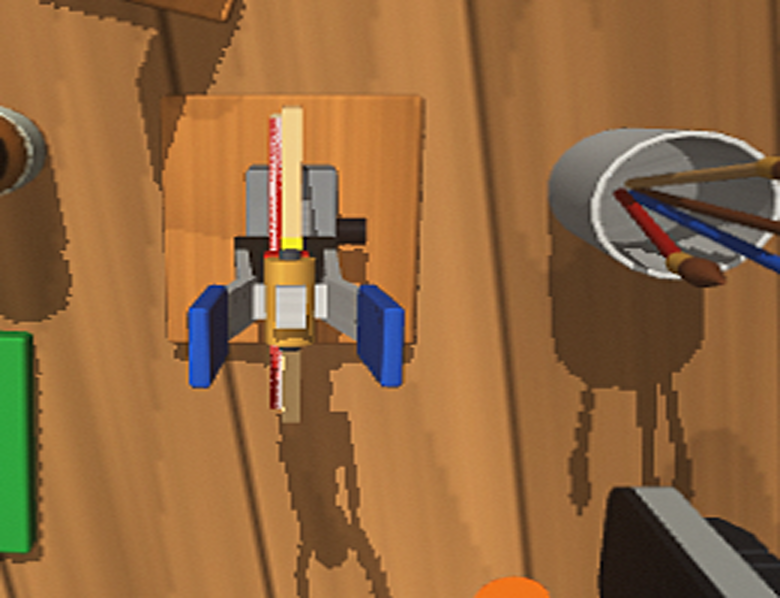

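View pics/side13c.png

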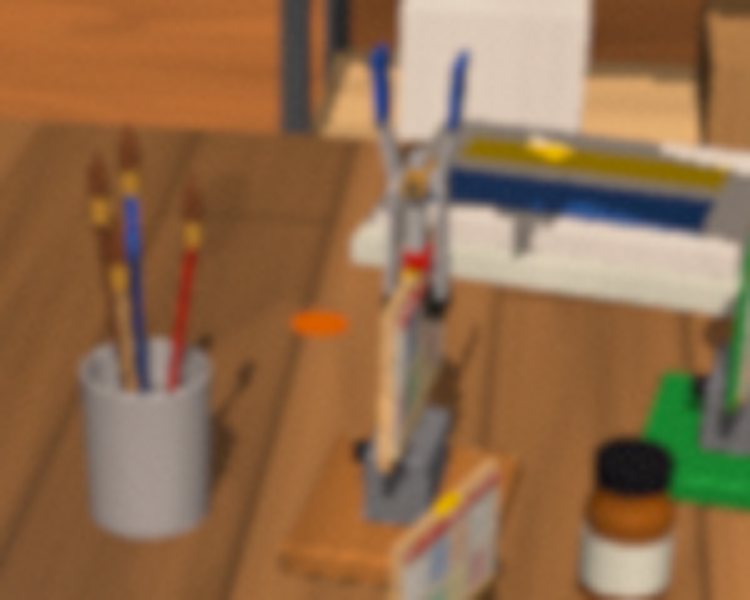

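```bash
python3 - <<'E'
from rig import env
print(env.close_job())
E
```

```text
the job is handed in; nothing more can be done
None
```

The tongs are clipped upright on the frame's top edge at the yellow mark, pinching the glass shut. I handed the job in at about 16.4 s, and the interface gave no verdict.

- **What I did:** I squeezed the tongs open with a 32 N grip setting and lifted them off the case wall. I lowered them over the larger wooden stand's edge until the stop bore on it at about 6.5 N, with the jaws still open. Then I let them close, opened the fingers and backed straight up.
- **Last checks:** In the pictures the glass lies flat against the board, with both pads closed on it. The tongs stand upright on the mark, and the brush jar and varnish look unmoved. The pencil tin is not in the last views, and I did not compare it with its starting place. The wrist force read near zero after release.
- **How sure the stop is:** It looks seated, but I judged that by eye from picture shifts, good to about 1–2 mm. I could not measure the pinch force of each jaw.
- **Disagreements:**
  - The camera views showed the open fingertips about 35 mm behind the TCP, where the text implies about 2 mm. I trusted the pictures and gripped lower.
  - Closing on the handles pressed the tongs down on the case wall with about 21 N for a moment, below the 40 N limit.

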